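Pin the lamp-arm knuckles from the covered pin tray

ROBOT

A 6-joint arm with a two-finger parallel gripper is mounted at the origin on the work surface. World frame = base frame: x ahead of the robot, y to its left, z up, the work surface at z = 0. Lengths are in m, angles in rad, forces in N, time in s.
With the tool pointing down it reaches from about 0.35 to 0.975 m from the base axis. Payload 4.9 kg.
Tool frame: the origin (TCP) lies at the very end of the fingers, on their centre line; the grasp point (between the pads) lies 19 mm behind it; z points along the fingers, y is the line along which they close (so a half turn about z gives the same grasp; the last joint's range is limited). The gripper opens to 85 mm and grips with 20 to 120 N. Pads are 22 mm wide; open, the fingers measure 114 mm over their backs; the gripper's body (76 mm by 85 mm) begins 54 mm behind the grasp point. The pads swing forward as they close: fully open they stand 13 mm farther back than shut.
Start: joints at [1.125, 0.053, 1.613, -0, 1.476, -0.119], TCP at [0.201, 0.592, 0.231] pointing down, gripper open.
Joint ranges: [-3.01, 3.01], [-1.01, 2.22], [0.06, 2.58], [-1.02, 4.17], [0.09, 2.62], [-3.14, 3.14]. Speed limits (rad/s): [2.57, 2.57, 3.14, 3.14, 3.14, 3.14].

INTERFACE

Orientations are given as a unit quaternion [w, x, y, z].
In Python, from bench import robot gives the robot as it stands. The module is installed in compiled form; this text tells all that it offers.
- The arm moves only by the tool play_rows, never from a script. Its argument "motion" is one flat list of numbers, 7 for each row, row after row: the shift along the tool's x, y, z in cm, then the turn, a rotation vector about the tool's x, y, z in degrees, then the finger opening in cm, from 0 to 8.54. In form: [tx, ty, tz, wx, wy, wz, gripper, tx, ty, tz, wx, wy, wz, gripper, ...]. A call has 1 to 8 rows; each row is the pose to reach, as a shift and turn from the pose commanded when the call began, along the tool's axes at that moment; what a row does not reach only later rows make up. A row lasts 1/12 s, in which the tool goes at most 41.7 mm and 7.16 degrees, less where a joint would pass 70% of its speed; a pose out of reach is approached as far as the arm can. A call with a gripper value outside its range is refused whole. The fingers move at their own pace and stop on an object; "grip_force" is the grip in N (left out, the last holds). Time passes only in rows, so rows that repeat a pose let the fingers close. It gives the time, the measured TCP pose, the force, the opening and the grip force at its end, in the units of the state.
- robot.sense(): the state, without advancing time (a new reading comes with each control period).
- robot.snapshot(name): name is "side" or "top"; returns (picture, depth): 480x640x3 uint8, blue, green, red; 480x640 float32, m along the optical axis (not along the pixel's ray), 0 where there is no reading.
- robot.get_calibration(name): a dict with "vfov" (degrees; the focal length in pixels is half the picture's height over the tangent of half this angle, whatever the lens; pixels are square), "cx", "cy" (the principal point, pixels), "k1" (the pictures are not rectified: a ray, as slopes to the right and down, at radius r is drawn at 1 + k1 r^2 times it, then the intrinsics apply), "R" (3x3) and "t" (3): a world point X has camera coordinates R X + t. Camera axes: x right, y down, z forward; pixel columns grow to the right and rows downward; lengths in m; the calibration is good to about 2 mm. A picture is of the moment at which its call begins. get_calibration takes no time and is no camera call.
- robot.job_done(): hands the job in; it is judged then, once.
The state is a dict: "clock": time; "joints": joint angles; "qvel": joint speeds; "effort": joint torques, N m; "tool_pos": TCP position; "tool_rot": TCP orientation; "wrist_force": force on the tool from outside, world axes, zero at the start; "torque": the same for the moment, N m; "opening": opening from 0.0 (shut) to 1.0 (fully open); "gripper_force": force on a finger pad.
Only numpy, scipy, OpenCV 4.12 (cv2) and the standard library are available. Lean on these libraries where they do the work, as an engineer would, in place of code of your own. Each camera call takes 0.05 s, during which the arm holds its last target. There are 200 camera calls.

TASK

Lift the clear dust cover off the blue pin tray by its knob and stand it on the flat rubber pad. Then fit one headed pin fully home through fork and lug of every lamp-arm knuckle on the bench, and leave spare pins upright in the tray's rack. Last, put the cover back down flat on the tray over the rack; keep the cover upright and the knuckles standing, and leave the bottle, jar and screwdriver where they are.

Things in the scene. Friction and masses are not known exactly. Their poses are not given: they have to be found in the camera images.
- tray: blue tray, fixed: plate 180 x 180 x 10 mm, carrying a square rack block 100 x 100 mm whose top is 38 mm above the tray's underside, with four upright holes 16 mm wide and 28 mm deep at x, y = +-30 mm along the block's sides. Origin: centre of the underside; x and y along the block's sides
- tray_seat (a point): centre of the top of the tray's plate (10 mm above its underside, inside the rack block), where the cover's origin is when the cover is on the tray
- pad: square dark rubber pad with a grey top, 190 x 190 x 4 mm, fixed on the bench. Origin: centre of its underside
- cover: clear round dust cover, open below: 160 mm across outside, 4 mm wall, 112 mm tall, with a knob on top; 0.3 kg. At the start it stands on the tray's plate, around the rack block (whose corners leave it about 4 mm of play) and over the pins. To clear the standing pins its rim must rise more than 95 mm. Origin: centre of its lower rim; z up
- cover_knob (a point): grip point on the cover's knob, 138 mm above the cover's rim, 26 mm above the cover's top; the knob is a white cylinder 26 mm across from 9 to 37 mm above the cover's top
- pin0: headed steel pin (four alike, 80 g), upright in the rack at the start: shank 14 mm across, 55 mm long, tapered foot; head 36 mm tall: flange 30 mm across, 4 mm thick, and above it a round dark grip 22 mm across, 32 mm tall. Origin: centre of the flange's underside (shank to -z, head to +z); in the rack it is 65 mm above the tray's underside
- pin1: headed steel pin (four alike, 80 g), upright in the rack at the start: shank 14 mm across, 55 mm long, tapered foot; head 36 mm tall: flange 30 mm across, 4 mm thick, and above it a round dark grip 22 mm across, 32 mm tall. Origin: centre of the flange's underside (shank to -z, head to +z); in the rack it is 65 mm above the tray's underside
- pin2: headed steel pin (four alike, 80 g), upright in the rack at the start: shank 14 mm across, 55 mm long, tapered foot; head 36 mm tall: flange 30 mm across, 4 mm thick, and above it a round dark grip 22 mm across, 32 mm tall. Origin: centre of the flange's underside (shank to -z, head to +z); in the rack it is 65 mm above the tray's underside
- pin3: headed steel pin (four alike, 80 g), upright in the rack at the start: shank 14 mm across, 55 mm long, tapered foot; head 36 mm tall: flange 30 mm across, 4 mm thick, and above it a round dark grip 22 mm across, 32 mm tall. Origin: centre of the flange's underside (shank to -z, head to +z); in the rack it is 65 mm above the tray's underside
- joint_a: lamp-arm knuckle (2 to 4, alike; others absent), loose, about 0.85 kg: grey foot 106 x 68 x 12 mm; white fork of two level tines 60 x 50 x 12 mm, tops at 42 and 72 mm, its back at -x; between them a 16 mm aluminium lug whose arm stub ends 60 mm out at +x. An upright 16 mm bore runs through all three, open to the foot (5 mm spare under a seated pin). Origin: foot's underside on the bore axis, z up
- mouth_a (a point): centre of the bore's mouth on the top face of joint_a's upper tine, 72 mm above its underside; a fully seated pin has its origin here
- joint_b: lamp-arm knuckle (2 to 4, alike; others absent), loose, about 0.85 kg: grey foot 106 x 68 x 12 mm; white fork of two level tines 60 x 50 x 12 mm, tops at 42 and 72 mm, its back at -x; between them a 16 mm aluminium lug whose arm stub ends 60 mm out at +x. An upright 16 mm bore runs through all three, open to the foot (5 mm spare under a seated pin). Origin: foot's underside on the bore axis, z up
- mouth_b (a point): centre of the bore's mouth on the top face of joint_b's upper tine, 72 mm above its underside; a fully seated pin has its origin here
- joint_c: lamp-arm knuckle (2 to 4, alike; others absent), loose, about 0.85 kg: grey foot 106 x 68 x 12 mm; white fork of two level tines 60 x 50 x 12 mm, tops at 42 and 72 mm, its back at -x; between them a 16 mm aluminium lug whose arm stub ends 60 mm out at +x. An upright 16 mm bore runs through all three, open to the foot (5 mm spare under a seated pin). Origin: foot's underside on the bore axis, z up
- mouth_c (a point): centre of the bore's mouth on the top face of joint_c's upper tine, 72 mm above its underside; a fully seated pin has its origin here
- joint_d: lamp-arm knuckle (2 to 4, alike; others absent), loose, about 0.85 kg: grey foot 106 x 68 x 12 mm; white fork of two level tines 60 x 50 x 12 mm, tops at 42 and 72 mm, its back at -x; between them a 16 mm aluminium lug whose arm stub ends 60 mm out at +x. An upright 16 mm bore runs through all three, open to the foot (5 mm spare under a seated pin). Origin: foot's underside on the bore axis, z up
- mouth_d (a point): centre of the bore's mouth on the top face of joint_d's upper tine, 72 mm above its underside; a fully seated pin has its origin here
- oil: amber oil bottle, 44 mm across and 90 mm tall, bystander. Origin: centre of its underside
- jar: glass jar with a metal lid, 68 mm across and 80 mm tall, bystander. Origin: centre of its underside
- driver: black-handled screwdriver lying on the bench, bystander. Origin: its underside, between handle and blade
Mind the look-alikes: they are no part of the job. What is shaped like the joint_c but brown is not meant.

How it is judged:
By the outcome, as a careful person would: the job done as asked, in the order asked, and still so for the second after the job is handed in, with the robot touching nothing.
Of joint_a, joint_b, joint_c, joint_d only 2 to 4 are there at a start; the rules pass over those that are not, and their reading is None.
At some moment in a run one of joint_a, joint_b, joint_c, joint_d may be knocked a few centimetres aside while the robot is not near it.
It also fails if it takes over 210 s, if anything falls off the work surface, if the arm or the gripper's body presses on something with over 40 N, if the wrist force passes 120 N, or if a joint passes its speed limit or range.

## Working session

There is one attempt and no reset: what is moved stays moved. The work goes in short steps, Python scripts to look and compute and a tool call to move; the robot and the scene stay as the last step left them, time stands still between calls to the robot, and variables do not carry over. Pictures are saved under pics/ and viewed, at most 14 in all, crops included, and the job is handed in when it is done.

Besides the shell and the picture viewer there is one more tool, called after ">>>" as name(argument=value, ...) on one line, values as JSON. play_rows: Moves the arm, as the interface text tells. Its arguments: {"type":"object","properties":{"motion":{"type":"array"},"grip_force":{"type":"number"}},"required":["motion"]}

```bash
mkdir -p pics
cat > h.py <<'E'
import numpy as np, cv2
from bench import robot
def cal(n):
    c=robot.get_calibration(n); f=240/np.tan(np.radians(c['vfov'])/2)
    return f,c['cx'],c['cy'],c['k1'],np.array(c['R']),np.array(c['t'])
def ray(n,u,v):
    f,cx,cy,k,R,t=cal(n); K=np.eye(3); 
    xd=np.stack([(np.asarray(u,float)-cx)/f,(np.asarray(v,float)-cy)/f],-1)
    x=xd.copy()
    for _ in range(20): x=xd/(1+k*(x**2).sum(-1,keepdims=True))
    d=np.concatenate([x,np.ones(x.shape[:-1]+(1,))],-1)
    return -R.T@t, d@R   # origin, world dir with unit depth
def onplane(n,u,v,z):
    o,d=ray(n,u,v); s=(z-o[2])/d[...,2]; return o+s[...,None]*d
def proj(n,X):
    f,cx,cy,k,R,t=cal(n); c=np.asarray(X)@R.T+t; s=c[...,:2]/c[...,2:]; s=s*(1+k*(s**2).sum(-1,keepdims=True))
    return s*f+[cx,cy]
def cloud(n,depth):
    v,u=np.mgrid[:480,:640]; o,d=ray(n,u,v); return o+depth[...,None]*d
E
python3 - <<'E'
from h import *
for n in ('top','side'):
    p,d=robot.snapshot(n); cv2.imwrite(f'pics/{n}0.png',p); np.save(f'{n}0.npy',d)
    f,cx,cy,k,R,t=cal(n); print(n,f,cx,cy,k,-R.T@t,R[2])
s=robot.sense(); print(s['tool_pos'],s['tool_rot'],s['opening'],s['clock'])
E
```

```text
top 453.23247323283545 320.24428982988803 243.809900180298 -0.10174919888534857 [ 0.45391324 -0.0058514   1.2036004 ] [ 0.13592716  0.01042966 -0.99066393]
side 488.8550366073285 313.3676139998884 251.25557065727807 -0.039357371345308007 [0.49488295 0.81743093 0.61699106] [ 0.09579389 -0.84161475 -0.53151495]
[0.20037152 0.59141538 0.23018066] [-2.72809378e-04  1.62676245e-01  9.86679054e-01 -9.00069223e-04] 1.0035132248041683 0.1
```

View pics/top0.png

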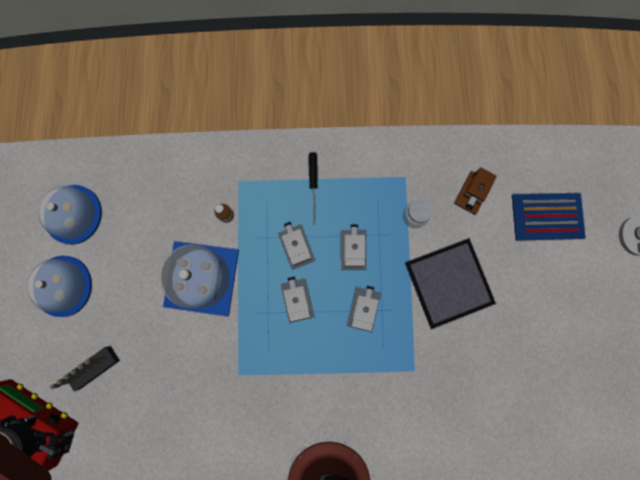

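View pics/side0.png

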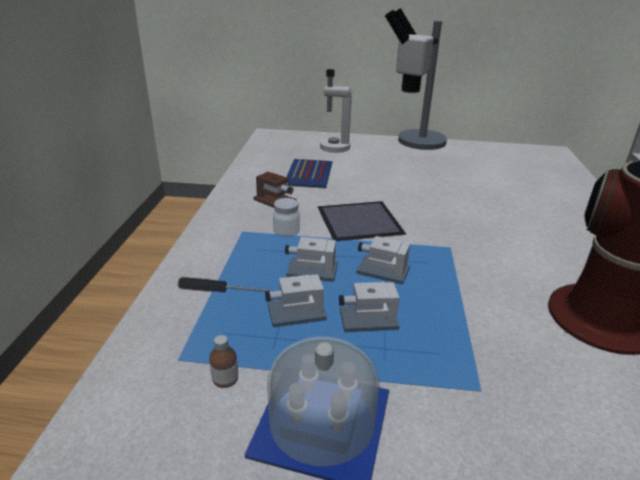

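The top view shows a clear cover on a square blue tray at (200,278). The two round blue ones at (70,213) and (60,285) are look-alikes. Four grey and white knuckles are at (296,246), (354,248), (297,300) and (364,309); the brown one at (476,190) is not meant. The pad is at (451,283), and the robot base is at the bottom.

```bash
cat >> h.py <<'E'
def bores(p,seeds,r=14):
    """dark bore blob centroids near seeds (top view) -> px"""
    g=cv2.cvtColor(p,cv2.COLOR_BGR2GRAY); out=[]
    for (u,v) in seeds:
        u0,v0=int(round(u))-r,int(round(v))-r
        c=cv2.resize(g[v0:v0+2*r+1,u0:u0+2*r+1],None,fx=8,fy=8,interpolation=cv2.INTER_CUBIC)
        best=None
        for th in (90,100,110,120,130):
            m=(c<th).astype(np.uint8); n,l,s,ce=cv2.connectedComponentsWithStats(m)
            for i in range(1,n):
                a=s[i,4]; 
                if 600<a<3500 and max(s[i,2],s[i,3])<1.5*min(s[i,2],s[i,3]):
                    d=np.hypot(*(ce[i]-4*(2*r+1)))
                    if best is None or d<best[0]-8: best=(d,ce[i],a,th)
        out.append(None if best is None else (np.r_[(best[1]+.5)/8-.5+[u0,v0]],best[2]/64,best[3]))
    return out
E
python3 - <<'E'
from h import *
p=cv2.imread('pics/top0.png'); d=np.load('top0.npy')
for b in bores(p,[(294,243),(354,247),(296,299),(364,309)]):
    print(b, None if b is None else onplane('top',*b[0],.072))
hsv=cv2.cvtColor(p,cv2.COLOR_BGR2HSV)
def quad(m,z,nm):
    cs,_=cv2.findContours(m.astype(np.uint8),0,2); c=max(cs,key=cv2.contourArea); q=cv2.minAreaRect(c); b=cv2.boxPoints(q)
    W=onplane('top',b[:,0],b[:,1],z); print(nm,q,W.mean(0),[np.linalg.norm(W[i]-W[i-1]) for i in range(4)],[np.degrees(np.arctan2(*(W[i]-W[i-1])[1::-1])) for i in range(2)])
print('hsv tray',hsv[250,178],hsv[308,190],hsv[250,228], 'mat',hsv[340,330],'pad',hsv[280,450],p[262:290:4,185])
x=np.zeros(p.shape[:2],bool); x[225:330,150:242]=1
quad(x&(hsv[...,0]>108)&(hsv[...,0]<130)&(hsv[...,1]>185),.010,'tray')
x[:]=0; x[230:335,400:500]=1
quad(x&(hsv[...,2]<60),.002,'padrim')
C=cloud('top',d)
for u,v in ((185,274),(200,278),(450,283),(183,263),(296,290),(228,250)): print(u,v,C[v,u])
a=cv2.resize(p[230:330,150:250],None,fx=5,fy=5,interpolation=2); b=cv2.resize(p[220:340,260:400],None,fx=500/120,fy=500/120,interpolation=2)
cv2.imwrite('pics/crop0.png',np.hstack([a,b])[:, :800] if 0 else cv2.resize(np.hstack([a,b]),(800,370)))
E
```

```text
(array([294.27375988, 242.72393547]), np.float64(17.796875), 90) [0.61350683 0.07153603 0.072     ]
(array([354.36840211, 246.04798464]), np.float64(16.28125), 90) [ 0.60144417 -0.07970155  0.072     ]
(array([294.91659007, 299.78354779]), np.float64(17.0), 90) [0.47033132 0.07207129 0.072     ]
(array([365.6515625 , 309.06478365]), np.float64(16.25), 90) [ 0.44346713 -0.10275273  0.072     ]
hsv tray [108  42 103] [110 148 114] [109 204 139] mat [101 129 160] pad [126  31  83] [[113 112 112]
 [116 114 115]
 [132 134 135]
 [160 159 160]
 [110 112 112]
 [149 130 121]
 [132 130 131]]
tray ((213.3040771484375, 279.5743408203125), (38.834678649902344, 65.81620788574219), 8.972626686096191) [0.52927838 0.2930025  0.01      ] [np.float64(0.10427380469760504), np.float64(0.1749308225985709), np.float64(0.10594687857169645), np.float64(0.1736801365127231)] [np.float64(80.44083996459719), np.float64(-8.498058451023933)]
padrim ((449.7241516113281, 282.81036376953125), (71.1213150024414, 69.07866668701172), 68.19859313964844) [ 0.50663401 -0.33593183  0.002     ] [np.float64(0.18653264498322492), np.float64(0.1891773282291405), np.float64(0.18910165376748356), np.float64(0.18648661670442493)] [np.float64(19.50818095984112), np.float64(-69.8988972186139)]
185 274 [0.53344267 0.32223677 0.16069367]
200 278 [0.52580988 0.29639134 0.12525599]
450 283 [ 0.50524118 -0.33478355  0.00582348]
183 263 [0.56305491 0.33921028 0.12382842]
296 290 [0.49440384 0.06876172 0.0754361 ]
228 250 [0.60699681 0.25374234 0.00902025]
```

View pics/crop0.png

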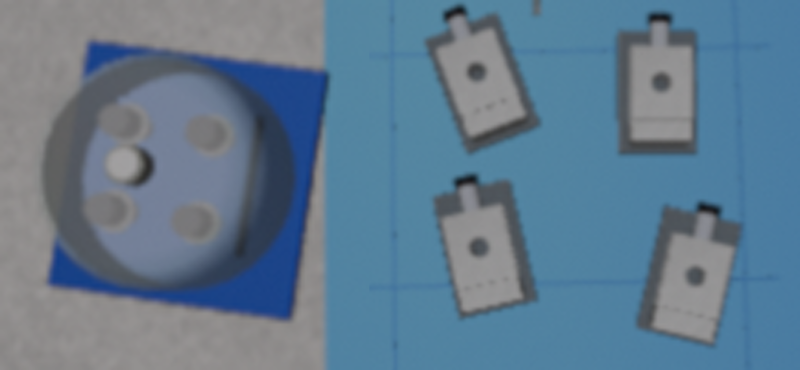

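The enlarged crop confirms the square tray: its corners are at about (174,241), (239,249), (229,317) and (163,307) in the full picture, and the white knob is at (184,274). It also confirms four grey and white forks with dark bores, which are the knuckles meant.

```bash
cat >> h.py <<'E'
def tri(u1,v1,u2,v2):
    o1,d1=ray('top',u1,v1); o2,d2=ray('side',u2,v2)
    A=np.stack([d1,-d2],1); s=np.linalg.lstsq(A,o2-o1,rcond=None)[0]; a,b=o1+s[0]*d1,o2+s[1]*d2
    return (a+b)/2,a-b
def bright(n,p,u,v,r,th):
    g=cv2.cvtColor(p,cv2.COLOR_BGR2GRAY)[v-r:v+r+1,u-r:u+r+1]; k,l,s,c=cv2.connectedComponentsWithStats((g>th).astype(np.uint8))
    i=1+np.argmax(s[1:,4]); return c[i]+[u-r,v-r],s[i]
def totool(dx,dy):
    """world shift -> tool axes cm at present pose"""
    from scipy.spatial.transform import Rotation as Ro
    s=robot.sense(); q=s['tool_rot']; R=Ro.from_quat([q[1],q[2],q[3],q[0]]); return R.inv().apply(np.r_[dx,dy,0])*100
E
python3 - <<'E'
from h import *
p=cv2.imread('pics/top0.png');q=cv2.imread('pics/side0.png')
for th in (135,145): 
    c,s=bright('top',p,184,274,8,th); print(c,s, onplane('top',*c,.159))
print(cv2.cvtColor(q,6)[340:375:2,324])
co=np.array([(173.8,241.1),(238.8,249.2),(229.1,316.7),(163.3,306.9)]); W=onplane('top',co[:,0],co[:,1],.010); print(W,W.mean(0))
for i in range(4): e=W[i]-W[i-1]; print(np.linalg.norm(e),np.degrees(np.arctan2(e[1],e[0]))%90)
s=robot.sense(); print(s['tool_pos'],s['tool_rot'])
t=W.mean(0); a=np.radians(8);
E
```

```text
[182.5        273.62068966] [ 3  4  8  8 58] [0.53457244 0.32876459 0.159     ]
[182.6 273.6] [ 3  4  8  8 50] [0.53461642 0.32852593 0.159     ]
[111 134 156 155 153 155 152 150 103  86  84  84  84  84  85  95 125 123]
[[0.63450808 0.40214517 0.01      ]
 [0.60834995 0.22440196 0.01      ]
 [0.43026477 0.25023451 0.01      ]
 [0.4583515  0.42768241 0.01      ]] [0.53286858 0.32611601 0.01      ]
0.17799801261047238 81.75135274204983
0.17965772260582036 81.62798597928295
0.1799490315368322 81.7463994673383
0.1796569610707312 81.00575031136002
[0.20037152 0.59141538 0.23018066] [-2.72809378e-04  1.62676245e-01  9.86679054e-01 -9.00069223e-04]
```

>>> play_rows(motion=[-40.1,-14.2,0,0,0,0,6,-40.1,-14.2,0,0,0,0,6,-40.1,-14.2,0,0,0,0,6,-40.1,-14.2,0,0,0,0,6,-40.1,-14.2,0,0,0,0,6,-40.1,-14.2,0,0,0,0,6,-40.1,-14.2,0,0,0,0,6,-40.1,-14.2,0,0,0,0,6], grip_force=30)

```text
clock: 0.77
tool_pos: [0.4635, 0.384, 0.2308]
tool_rot: [-0.0, 0.163, 0.987, -0.0]
wrist_force: [-0.1, 1.2, -0.1]
opening: 0.703
gripper_force: 0.0
```

>>> play_rows(motion=[-4,-1.4,0,0,0,0,6,-8.5,-3.0,0,0,0,0,6,-8.5,-3.0,2,0,0,0,6,-8.5,-3.0,5,0,0,0,6,-8.5,-3.0,5,0,0,0,6])

```text
clock: 1.18
tool_pos: [0.5307, 0.3273, 0.1741]
tool_rot: [-0.005, 0.164, 0.986, -0.003]
wrist_force: [-1.1, 0.3, -2.0]
opening: 0.704
gripper_force: 0.0
```

Run:
```python
from h import *
print(robot.sense()['tool_pos'])
p,d=robot.snapshot('side'); cv2.imwrite('pics/s1.png',p[260:480,220:460]); cv2.imwrite('pics/s1.png',cv2.resize(p[260:480,220:460],None,fx=2.5,fy=2.5))
```

```text
[0.53072292 0.32731675 0.17408437]
```

View pics/s1.png

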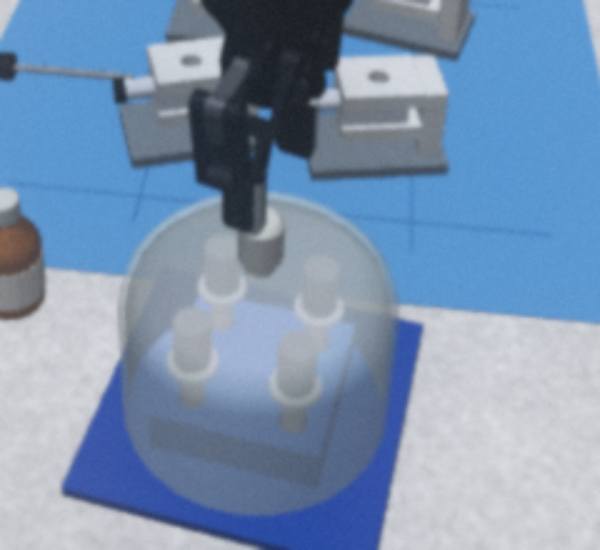

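The fingers, now above the knob at about (260,240) in the crop, straddle it. The four pins show upright under the cover.

>>> play_rows(motion=[0,0,1,0,0,0,6,0,0,2.5,0,0,0,6,0,0,3.8,0,0,0,6,0,0,4.1,0,0,0,6,0,0,4.1,0,0,0,6,0,0,4.1,0,0,0,6])

```text
clock: 1.73
tool_pos: [0.5332, 0.3302, 0.1402]
tool_rot: [-0.0, 0.162, 0.987, -0.0]
wrist_force: [0.5, 0.2, -0.1]
opening: 0.703
gripper_force: 0.0
```

>>> play_rows(motion=[-0.2,-0.1,0.5,0,0,0,6,-0.2,-0.1,0.9,0,0,0,6,-0.2,-0.1,0.9,0,0,0,4,-0.2,-0.1,0.9,0,0,0,2,-0.2,-0.1,0.9,0,0,0,1,-0.2,-0.1,0.9,0,0,0,1,-0.2,-0.1,0.9,0,0,0,1], grip_force=50)

```text
clock: 2.32
tool_pos: [0.5352, 0.3285, 0.1316]
tool_rot: [0.0, 0.163, 0.987, 0.0]
wrist_force: [0.9, 0.7, -0.4]
opening: 0.29
gripper_force: 49.3
```

>>> play_rows(motion=[0,0,0,0,0,0,1,0,0,0,0,0,0,1,0,0,-0.5,0,0,0,1,0,0,-1.5,0,0,0,1,0,0,-3,0,0,0,1,0,0,-4.5,0,0,0,1,0,0,-6,0,0,0,1,0,0,-6,0,0,0,1])

```text
clock: 2.98
tool_pos: [0.5374, 0.3295, 0.1975]
tool_rot: [0.004, 0.163, 0.987, 0.003]
wrist_force: [0.3, -0.5, -1.0]
opening: 0.282
gripper_force: 49.4
```

>>> play_rows(motion=[0,0,-1.5,0,0,0,1,0,0,-3,0,0,0,1,0,0,-4.5,0,0,0,1,0,0,-5.5,0,0,0,1,0,0,-5.5,0,0,0,1,0,0,-5.5,0,0,0,1])

```text
clock: 3.48
tool_pos: [0.5354, 0.3286, 0.2476]
tool_rot: [0.001, 0.163, 0.987, 0.001]
wrist_force: [-0.4, -0.7, -1.9]
opening: 0.285
gripper_force: 49.5
```

Run:
```python
from h import *
s=robot.sense();print(s['tool_pos'],s['wrist_force'])
p,d=robot.snapshot('side'); cv2.imwrite('pics/s2.png',cv2.resize(p[160:480,180:500],None,fx=1.8,fy=1.8))
print('pad delta tool cm',totool(.5066-s['tool_pos'][0],-.3359-s['tool_pos'][1]))
```

```text
[0.53540599 0.3285991  0.24760197] [-0.35245079 -0.69069202 -1.86412129]
pad delta tool cm [-1.86052905e+01 -6.38571175e+01  7.58343696e-03]
```

View pics/s2.png

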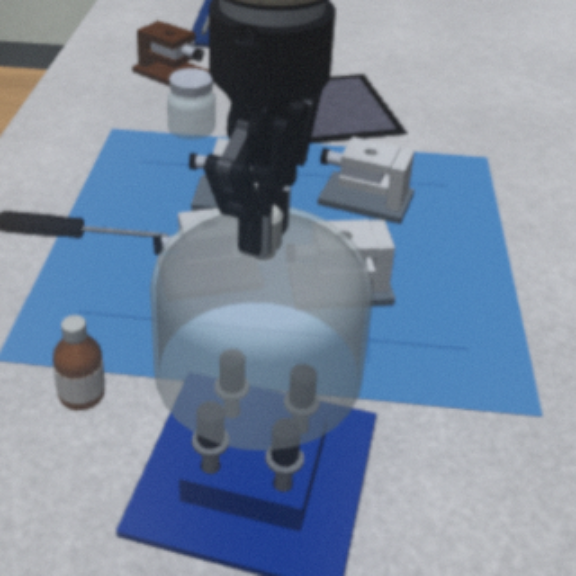

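The cover is lifted level and clear of the pins, whose heads are at (232,370), (303,390), (210,425) and (285,440) in the crop.

>>> play_rows(motion=[-0.5,-1.6,0,0,0,0,1,-1.2,-4.1,0,0,0,0,1,-2.1,-7.2,0,0,0,0,1,-3.1,-10.7,0,0,0,0,1,-4.1,-14.1,0,0,0,0,1,-5.1,-17.5,0,0,0,0,1,-6.1,-20.9,0,0,0,0,1,-7.1,-24.4,0,0,0,0,1])

```text
clock: 4.2
tool_pos: [0.5226, 0.0725, 0.2449]
tool_rot: [-0.001, 0.163, 0.987, -0.0]
wrist_force: [0.4, -0.8, -2.6]
opening: 0.286
gripper_force: 49.6
```

>>> play_rows(motion=[-1,-3.4,0,0,0,0,1,-2,-6.9,0,0,0,0,1,-3,-10.3,0,0,0,0,1,-4,-13.7,0,0,0,0,1,-5,-17.2,0,0,0,0,1,-6,-20.6,0,0,0,0,1,-7,-24,0,0,0,0,1,-8,-27.5,0,0,0,0,1])

```text
clock: 4.87
tool_pos: [0.5099, -0.2134, 0.2449]
tool_rot: [-0.001, 0.163, 0.987, 0.0]
wrist_force: [1.1, 0.5, -2.1]
opening: 0.286
gripper_force: 49.6
```

>>> play_rows(motion=[-1,-3.4,0,0,0,0,1,-1.9,-6.5,0,0,0,0,1,-2.7,-9.2,0,0,0,0,1,-3.3,-11.2,0,0,0,0,1,-3.5,-12,0,0,0,0,1,-3.5,-12,0,0,0,0,1,-3.5,-12,0,0,0,0,1])

```text
clock: 5.45
tool_pos: [0.5053, -0.336, 0.2452]
tool_rot: [-0.001, 0.163, 0.987, 0.001]
wrist_force: [-0.1, 0.7, -3.2]
opening: 0.284
gripper_force: 49.6
```

Run:
```python
from h import *
s=robot.sense();print(s['tool_pos'],s['tool_rot'],s['wrist_force'])
p,d=robot.snapshot('side'); cv2.imwrite('pics/s3.png',p); p,d=robot.snapshot('top'); cv2.imwrite('pics/t3.png',p)
print('pad delta tool cm',totool(.5066-s['tool_pos'][0],-.3359-s['tool_pos'][1]))
```

```text
[ 0.50534924 -0.33601267  0.24524703] [-8.31066702e-04  1.62975282e-01  9.86629438e-01  8.47357388e-04] [-0.11027997  0.74548685 -3.22457992]
pad delta tool cm [-1.14895019e-01  5.06952568e-02 -6.30520849e-05]
```

>>> play_rows(motion=[-0.1,0,1,0,0,0,1,-0.1,0,3,0,0,0,1,-0.1,0,5.5,0,0,0,1,-0.1,0,8,0,0,0,1,-0.1,0,10,0,0,0,1,-0.1,0,11.2,0,0,0,1,-0.1,0,11.5,0,0,0,1,-0.1,0,11.5,0,0,0,1])

```text
clock: 6.22
tool_pos: [0.5066, -0.3358, 0.1302]
tool_rot: [-0.001, 0.162, 0.987, 0.001]
wrist_force: [-0.5, 0.2, -1.9]
opening: 0.287
gripper_force: 49.6
```

>>> play_rows(motion=[0,0,0.1,0,0,0,1,0,0,0.2,0,0,0,1,0,0,0.3,0,0,0,1,0,0,0.4,0,0,0,1,0,0,0.5,0,0,0,1,0,0,0.5,0,0,0,1])

```text
clock: 6.72
tool_pos: [0.5069, -0.3369, 0.1264]
tool_rot: [0.0, 0.163, 0.987, -0.0]
wrist_force: [-0.8, -0.1, -1.9]
opening: 0.289
gripper_force: 49.6
```

>>> play_rows(motion=[0,0,0.1,0,0,0,1,0,0,0.15,0,0,0,1,0,0,0.2,0,0,0,1,0,0,0.2,0,0,0,1])

```text
clock: 7.05
tool_pos: [0.5071, -0.3371, 0.1256]
tool_rot: [0.0, 0.163, 0.987, -0.0]
wrist_force: [-2.2, 1.8, 4.8]
opening: 0.288
gripper_force: 50.4
```

Contact with the pad. I'll release and rise.

>>> play_rows(motion=[0,0,-0.1,0,0,0,2.6,0,0,-0.1,0,0,0,4,0,0,-0.1,0,0,0,6,0,0,-0.1,0,0,0,6,0,0,-2,0,0,0,6,0,0,-5,0,0,0,6,0,0,-8,0,0,0,6,0,0,-10,0,0,0,6])

```text
clock: 7.72
tool_pos: [0.5077, -0.3374, 0.2274]
tool_rot: [0.001, 0.163, 0.987, -0.001]
wrist_force: [-0.0, -0.5, 1.1]
opening: 0.706
gripper_force: 0.0
```

Run:
```python
from h import *
s=robot.sense();print(s['tool_pos'],s['opening'])
p,d=robot.snapshot('top'); cv2.imwrite('pics/t4.png',p)
q,_=robot.snapshot('side')
a=cv2.resize(p[215:345,140:500],(800,289),interpolation=2); cv2.imwrite('pics/c4.png',np.vstack([a,cv2.resize(q[180:320,250:610],(800,311))]))
for b in bores(p,[(294,243),(354,247),(296,299),(364,309)]): print(b and (b[0],b[1],onplane('top',*b[0],.072)))
```

```text
[ 0.50765131 -0.33740802  0.22736594] 0.7058508431349957
(array([294.17565947, 242.57898681]), np.float64(13.03125), array([0.61388213, 0.07177872, 0.072     ]))
(array([354.35361601, 245.90537812]), np.float64(10.640625), array([ 0.60180701, -0.07967596,  0.072     ]))
(array([294.56269654, 299.82389937]), np.float64(9.9375), array([0.47024977, 0.07295335, 0.072     ]))
(array([365.83098875, 309.08601286]), np.float64(9.71875), array([ 0.44340387, -0.10319548,  0.072     ]))
```

View pics/c4.png

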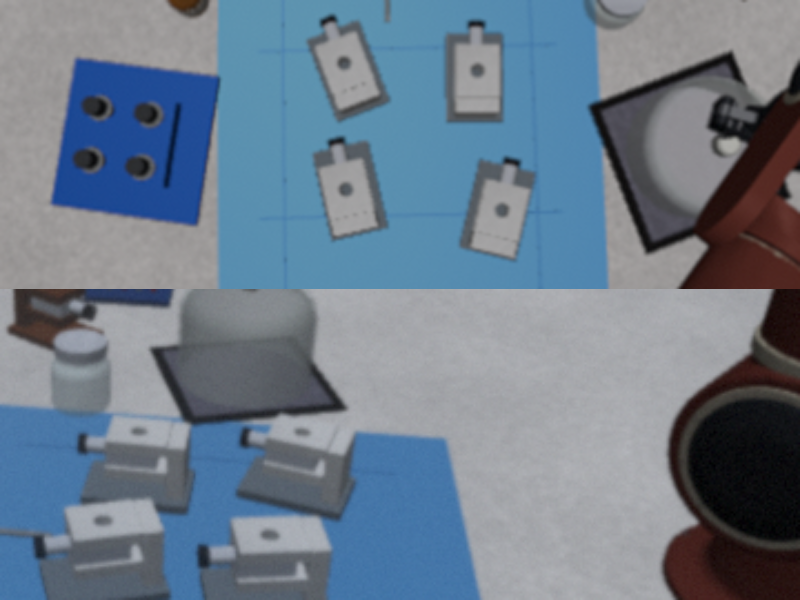

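The cover stands on the pad at about (451,280). In the open tray the dark pin grips are at full-picture pixels (183,262), (206,266), (179,287) and (202,289), and all four knuckle bores are visible.

```bash
cat >> h.py <<'E'
def pins(p,seeds,z=.085,th=60,n='top',r=9):
    g=cv2.cvtColor(p,6); out=[]
    for u,v in seeds:
        u0,v0=int(u)-r,int(v)-r; c=cv2.resize(g[v0:v0+2*r+1,u0:u0+2*r+1],None,fx=8,fy=8,interpolation=2)
        k,l,s,ce=cv2.connectedComponentsWithStats((c<th).astype(np.uint8)); 
        if k<2: out.append(None); continue
        i=1+np.argmax(s[1:,4])
        x,y,w,h=s[i,:4]; b=cv2.minAreaRect(np.argwhere(l==i)[:,::-1].astype(np.float32))
        px=(np.array(b[0])+.5)/8-.5+[u0,v0]; out.append((px,np.array(b[1])/8,onplane(n,*px,z)))
    return out
E
python3 - <<'E'
from h import *
p=cv2.imread('pics/t4.png'); S=[(182.8,262.2),(206.2,265.9),(179.2,286.6),(202.1,289.3)]
for th in (55,70):
    P=pins(p,S,th=th)
    for x in P: print(*x)
hsv=cv2.cvtColor(p,cv2.COLOR_BGR2HSV); m=np.zeros((480,640),np.uint8); m[225:330,150:237]=1
m&=((hsv[...,0]>106)&(hsv[...,0]<125)&(hsv[...,1]>170)).astype(np.uint8)
c=max(cv2.findContours(m,0,2)[0],key=cv2.contourArea); h=cv2.convexHull(c); b=cv2.boxPoints(cv2.minAreaRect(h))
W=onplane('top',b[:,0],b[:,1],.01); C=W.mean(0); print(C); e=W[1]-W[0]; print(np.degrees(np.arctan2(e[1],e[0]))%90,[np.linalg.norm(W[i]-W[i-1]) for i in range(4)])
a=np.radians(-8.4); R=np.array([[np.cos(a),-np.sin(a)],[np.sin(a),np.cos(a)]])
for x in ((.03,.03),(.03,-.03),(-.03,.03),(-.03,-.03)): print(C[:2]+R@x)
E
```

```text
[181.91250038 262.57499981] [11.02844238  8.18239307] [0.56810967 0.35443366 0.085     ]
[205.31131935 265.59787655] [10.14750957  8.13861179] [0.55926747 0.29449264 0.085     ]
[178.1307106  286.10755062] [11.20359898  8.20231628] [0.50924321 0.36318966 0.085     ]
[201.40779686 289.4845295 ] [10.64689827  7.73641443] [0.49985124 0.3038406  0.085     ]
[182. 262.] [18.875 18.875] [0.56955649 0.35423368 0.085     ]
[202.16250229 266.39392185] [11.93165874 16.51469994] [0.55743412 0.30248292 0.085     ]
[179. 286.] [18.875 18.875] [0.5094749  0.36096783 0.085     ]
[201.99999809 288.99999809] [18.87499619 18.87499619] [0.50102809 0.30235191 0.085     ]
[0.53430953 0.3280797  0.01      ]
82.58206718300116 [np.float64(0.1758341105387742), np.float64(0.17580918353377223), np.float64(0.17868038465210578), np.float64(0.17356722874653688)]
[0.56837019 0.35337538]
[0.55960521 0.29401904]
[0.50901385 0.36214037]
[0.50024887 0.30278403]
```

>>> play_rows(motion=[0.9,3.6,0,0,0,4,4,1.8,7.3,0,0,0,9,4,2.8,11,0,0,0,14,4,3.7,14.7,0,0,0,19,4,4.6,18.4,0,0,0,24,4,5.5,22,0,0,0,29,4,6.5,25.8,0,0,0,34.7,4,7.4,29.5,0,0,0,34.7,4])

```text
clock: 8.48
tool_pos: [0.5307, -0.0317, 0.2228]
tool_rot: [-0.001, 0.451, 0.892, -0.0]
wrist_force: [0.7, 0.6, 0.1]
opening: 0.469
gripper_force: 0.0
```

```bash
cat >> h.py <<'E'
def go(x,y):
    s=robot.sense(); t=totool(x-s['tool_pos'][0],y-s['tool_pos'][1]); q=s['tool_rot']
    print('pos',np.round(s['tool_pos'],4),'yaw_y',round(np.degrees(np.arctan2(1-2*(q[1]**2+q[3]**2)-0, 2*(q[1]*q[2]-q[0]*q[3]))),2),'-> tool cm',np.round(t,2))
E
python3 -c "
from h import *
go(.5593,.2943)"
```

```text
pos [ 0.5307 -0.0317  0.2228] yaw_y 36.38 -> tool cm [2.455e+01 2.164e+01 1.000e-02]
```

>>> play_rows(motion=[2.8,2.5,0,0,0,0,4,5.6,5,0,0,0,0,4,8.4,7.5,0,0,0,0,4,11.2,10,0,0,0,0,4,14,12.5,0,0,0,0,4,16.8,15,0,0,0,0,4,19.6,17.3,0,0,0,0,4,21.5,19,0,0,0,0,4])

```text
clock: 9.15
tool_pos: [0.555, 0.2551, 0.2225]
tool_rot: [-0.001, 0.449, 0.894, -0.0]
wrist_force: [0.2, -0.4, 0.3]
opening: 0.469
gripper_force: 0.0
```

>>> play_rows(motion=[0.9,0.8,0,0,0,0,4,1.5,1.4,1,0,0,0,4,1.5,1.4,4,0,0,0,4,1.5,1.4,7,0,0,0,4,1.5,1.4,9,0,0,0,4,1.5,1.4,9.5,0,0,0,4,1.5,1.4,9.5,0,0,0,4,1.5,1.4,9.5,0,0,0,4])

```text
clock: 9.82
tool_pos: [0.5587, 0.2719, 0.1296]
tool_rot: [0.0, 0.45, 0.893, 0.0]
wrist_force: [0.3, -0.6, 1.4]
opening: 0.466
gripper_force: 0.0
```

```bash
python3 -c "
from h import *
go(.5593,.2943)"
```

```text
pos [0.5587 0.2719 0.1296] yaw_y 36.52 -> tool cm [ 1.76  1.38 -0.  ]
```

>>> play_rows(motion=[0.9,0.7,0,0,0,0,4,1.8,1.4,0,0,0,0,4,1.8,1.4,0,0,0,0,4,1.8,1.4,0,0,0,0,4])

```text
clock: 10.15
tool_pos: [0.5594, 0.2966, 0.1306]
tool_rot: [0.001, 0.449, 0.894, 0.001]
wrist_force: [-0.1, 0.2, -0.5]
opening: 0.47
gripper_force: 0.0
```

```bash
python3 -c "
from h import *
go(.5593,.2943)"
```

```text
pos [0.5594 0.2966 0.1306] yaw_y 36.67 -> tool cm [-0.18 -0.14 -0.  ]
```

>>> play_rows(motion=[-0.1,-0.1,0.5,0,0,0,4,-0.1,-0.1,2,0,0,0,4,-0.1,-0.1,3.7,0,0,0,4,-0.1,-0.1,5,0,0,0,4,-0.1,-0.1,5.4,0,0,0,4,-0.1,-0.1,5.4,0,0,0,4,-0.1,-0.1,5.4,0,0,0,4])

```text
clock: 10.73
tool_pos: [0.5585, 0.2938, 0.0748]
tool_rot: [-0.0, 0.45, 0.893, -0.0]
wrist_force: [0.3, -0.5, -0.3]
opening: 0.468
gripper_force: 0.0
```

```bash
python3 -c "
from h import *
go(.5593,.2943);print(robot.sense()['wrist_force'])
p,d=robot.snapshot('side'); cv2.imwrite('pics/s5.png',cv2.resize(p[330:480,230:430],None,fx=4,fy=4))"
```

```text
pos [0.5585 0.2938 0.0748] yaw_y 36.57 -> tool cm [-0.01  0.1  -0.  ]
[ 0.28217136 -0.48881114 -0.33256495]
```

View pics/s5.png

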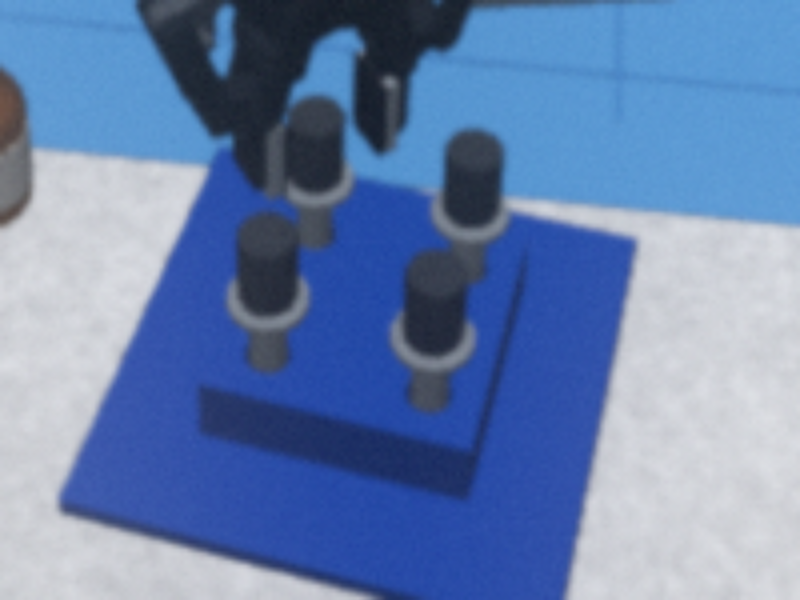

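The fingers straddle the far-left pin at about (318,150) in the crop.

>>> play_rows(motion=[0,0,0,0,0,0,3,0,0,0,0,0,0,2,0,0,0,0,0,0,1,0,0,0,0,0,0,1,0,0,0,0,0,0,1,0,0,0,0,0,0,1], grip_force=60)

```text
clock: 11.28
tool_pos: [0.5595, 0.2943, 0.0767]
tool_rot: [0.001, 0.449, 0.893, 0.001]
wrist_force: [0.2, -0.1, 5.1]
opening: 0.239
gripper_force: 58.9
```

>>> play_rows(motion=[0,0,-0.7,0,0,0,1,0,0,-2.5,0,0,0,1,0,0,-5,0,0,0,1,0,0,-8,0,0,0,1,0,0,-10.5,0,0,0,1,0,0,-12,0,0,0,1,0,0,-12,0,0,0,1,0,0,-12,0,0,0,1])

```text
clock: 11.95
tool_pos: [0.5586, 0.294, 0.1953]
tool_rot: [0.0, 0.45, 0.893, 0.0]
wrist_force: [-0.9, 0.3, -1.2]
opening: 0.236
gripper_force: 59.6
```

```bash
cat >> h.py <<'E'
def bore2(p,seeds,z=.072):
    g=cv2.GaussianBlur(cv2.cvtColor(p,6),(0,0),.7).astype(float); out=[]
    V,U=np.mgrid[:480,:640]
    for c in seeds:
        c=np.array(c,float)
        for _ in range(8):
            r=np.hypot(U-c[0],V-c[1]); bg=np.median(g[(r>4.5)&(r<7)]); lo=np.percentile(g[r<2.5],20)
            w=np.clip((bg-g)/(bg-lo)-.15,0,1)*(r<5.2); c=np.array([(w*U).sum(),(w*V).sum()])/w.sum()
        out.append((np.round(c,2),round(w.sum(),1),round(bg-lo),np.round(onplane('top',*c,z),4)))
    return out
S=[(294,243),(354,246),(295,300),(365.7,309)]
E
python3 -c "
from h import *
go(.6138,.0717);print(robot.sense()['wrist_force'])
for n in ('pics/top0.png','pics/t3.png','pics/t4.png'):
  for b in bore2(cv2.imread(n),S): print(*b)
p,d=robot.snapshot('top'); cv2.imwrite('pics/t6.png',p)
for b in bore2(p,S): print(*b)
"
```

```text
pos [0.5586 0.294  0.1953] yaw_y 36.58 -> tool cm [-21.14  -8.81  -0.  ]
[-0.87545145  0.25478296 -1.1896739 ]
[294.3  242.76] 20.7 71 [0.6134 0.0715 0.072 ]
[354.39 246.12] 21.8 65 [ 0.6012 -0.0798  0.072 ]
[295.01 299.75] 22.6 64 [0.4704 0.0718 0.072 ]
[365.55 309.07] 22.5 63 [ 0.4435 -0.1025  0.072 ]
[294.3  242.77] 21.0 76 [0.6134 0.0715 0.072 ]
[354.38 246.12] 22.1 70 [ 0.6013 -0.0797  0.072 ]
[295.01 299.75] 22.8 70 [0.4704 0.0718 0.072 ]
[365.53 309.07] 22.9 69 [ 0.4435 -0.1025  0.072 ]
[294.29 242.77] 21.0 77 [0.6134 0.0715 0.072 ]
[354.38 246.12] 22.1 70 [ 0.6013 -0.0797  0.072 ]
[295.02 299.76] 22.9 70 [0.4704 0.0718 0.072 ]
[365.54 309.08] 22.8 69 [ 0.4434 -0.1025  0.072 ]
[294.29 242.77] 20.7 78 [0.6134 0.0715 0.072 ]
[354.39 246.12] 22.0 71 [ 0.6013 -0.0798  0.072 ]
[295.02 299.76] 22.8 70 [0.4704 0.0718 0.072 ]
[365.55 309.06] 22.7 69 [ 0.4435 -0.1025  0.072 ]
```

>>> play_rows(motion=[-2,-0.8,0,0,0,0,1,-5.5,-2.3,0,0,0,0,1,-9,-3.8,0,0,0,0,1,-12.5,-5.3,0,0,0,0,1,-16,-6.7,0,0,0,0,1,-19,-8,0,0,0,0,1,-21.1,-8.9,2,0,0,0,1,-21.1,-8.9,4,0,0,0,1])

```text
clock: 12.67
tool_pos: [0.6134, 0.0671, 0.1535]
tool_rot: [0.0, 0.452, 0.892, -0.001]
wrist_force: [-0.6, 0.1, -0.4]
opening: 0.237
gripper_force: 59.6
```

>>> play_rows(motion=[0,0,0.6,0,0,0,1,0,0,0.6,0,0,0,1,0,0,0.6,0,0,0,1,0,0,0.6,0,0,0,1])

```text
clock: 13.0
tool_pos: [0.613, 0.0723, 0.1497]
tool_rot: [0.0, 0.449, 0.894, 0.0]
wrist_force: [-0.1, 0.2, -0.4]
opening: 0.235
gripper_force: 59.6
```

```bash
python3 -c "
from h import *
go(.6134,.0715)
p,d=robot.snapshot('top'); cv2.imwrite('pics/t7.png',p)
q,d=robot.snapshot('side'); cv2.imwrite('pics/s7.png',q)
print([np.round(proj(n,[.6134,.0715,z]),1) for n in ('top','side') for z in (.072,.08,.135)])
a=cv2.resize(p[200:300,240:340],(400,400),interpolation=2);b=cv2.resize(q[200:350,240:390],(400,400),interpolation=2)
cv2.imwrite('pics/c7.png',np.hstack([a,b]))
"
```

```text
pos [0.613  0.0723 0.1497] yaw_y 36.65 -> tool cm [-0.09 -0.02  0.  ]
[array([294.3, 242.8]), array([294.1, 242.3]), array([292.4, 239.1]), array([295.2, 282.8]), array([295.2, 279.4]), array([295.1, 254.9])]
```

View pics/c7.png

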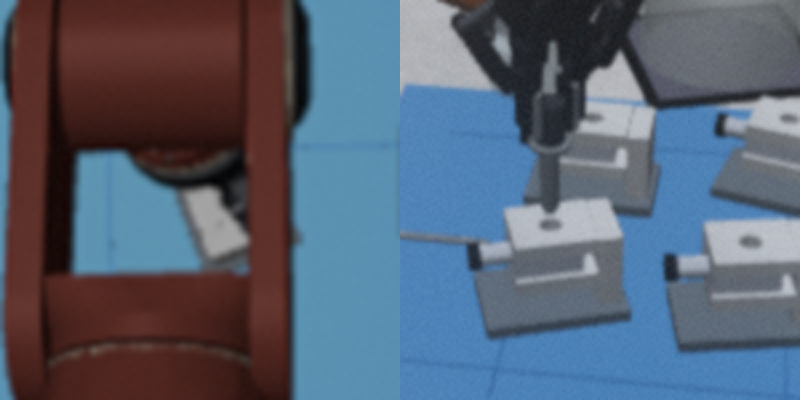

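The side view shows the pin's foot directly over the bore mouth of the far-left knuckle, at about (549,215) in the crop. Descending.

>>> play_rows(motion=[-0.1,0,0.4,0,0,0,1,-0.1,0,0.8,0,0,0,1,-0.1,0,1.1,0,0,0,1,-0.1,0,1.4,0,0,0,1,-0.1,0,1.7,0,0,0,1,-0.1,0,2,0,0,0,1,-0.1,0,2,0,0,0,1])

```text
clock: 13.68
tool_pos: [0.6129, 0.0707, 0.1282]
tool_rot: [-0.001, 0.45, 0.893, -0.0]
wrist_force: [-0.7, 0.1, -1.8]
opening: 0.235
gripper_force: 59.6
```

>>> play_rows(motion=[0,0,0.5,0,0,0,1,0,0,1,0,0,0,1,0,0,1.5,0,0,0,1,0,0,2,0,0,0,1,0,0,2.5,0,0,0,1,0,0,3,0,0,0,1,0,0,3.4,0,0,0,1,0,0,3.7,0,0,0,1])

```text
clock: 14.35
tool_pos: [0.6131, 0.0707, 0.0914]
tool_rot: [-0.0, 0.449, 0.893, -0.0]
wrist_force: [0.0, 0.3, -1.0]
opening: 0.233
gripper_force: 59.6
```

>>> play_rows(motion=[0,0,0.2,0,0,0,1,0,0,0.4,0,0,0,1,0,0,0.6,0,0,0,1,0,0,0.7,0,0,0,1,0,0,0.8,0,0,0,1,0,0,0.8,0,0,0,1])

```text
clock: 14.85
tool_pos: [0.6134, 0.0707, 0.0842]
tool_rot: [0.0, 0.449, 0.893, -0.0]
wrist_force: [-0.2, 0.6, -0.9]
opening: 0.236
gripper_force: 59.6
```

>>> play_rows(motion=[0,0,0.1,0,0,0,1,0,0,0.2,0,0,0,1,0,0,0.3,0,0,0,1,0,0,0.3,0,0,0,1])

```text
clock: 15.18
tool_pos: [0.6139, 0.0708, 0.0838]
tool_rot: [0.0, 0.449, 0.893, -0.0]
wrist_force: [-5.6, -0.1, 9.5]
opening: 0.238
gripper_force: 60.8
```

Seated, as the contact height is what I calculated. I'll release and go up.

>>> play_rows(motion=[0,0,-0.3,0,0,0,2.5,0,0,-0.3,0,0,0,4,0,0,-0.3,0,0,0,4,0,0,-1.5,0,0,0,4,0,0,-4,0,0,0,4,0,0,-6,0,0,0,4,0,0,-8,0,0,0,4,0,0,-8,0,0,0,4])

```text
clock: 15.85
tool_pos: [0.6165, 0.0707, 0.1676]
tool_rot: [0.004, 0.45, 0.893, 0.002]
wrist_force: [0.1, 0.1, 1.1]
opening: 0.466
gripper_force: 0.0
```

```bash
python3 -c "
from h import *
go(.568,.3542); go(.5672,.3540)
q,d=robot.snapshot('side'); cv2.imwrite('pics/s8.png',q)
C=cloud('side',d); u,v=np.round(proj('side',[.6134,.0715,.108])).astype(int); print(u,v,C[v+1:v+6,u])"
```

```text
pos [0.6165 0.0707 0.1676] yaw_y 36.58 -> tool cm [25.66 13.   -0.05]
pos [0.6165 0.0707 0.1676] yaw_y 36.58 -> tool cm [25.69 12.92 -0.05]
295 267 [[0.61379084 0.0708296  0.10551491]
 [0.61332281 0.07384594 0.10533562]
 [0.61276896 0.07740064 0.10554069]
 [0.61256424 0.07876347 0.10423985]
 [0.61211464 0.08166322 0.10401288]]
```

>>> play_rows(motion=[2,1,0,0,0,0,4,5.5,2.8,0,0,0,0,4,9.2,4.7,0,0,0,0,4,12.9,6.5,0,0,0,0,4,16.6,8.4,0,0,0,0,4,20.3,10.2,0,0,0,0,4,23.5,11.9,0,0,0,0,4,25.7,13,0,0,0,0,4])

```text
clock: 16.57
tool_pos: [0.5628, 0.3574, 0.1595]
tool_rot: [-0.001, 0.448, 0.894, -0.001]
wrist_force: [0.4, 0.2, -0.5]
opening: 0.469
gripper_force: 0.0
```

>>> play_rows(motion=[0,0,0,0,0,0,4,0,0,1,0,0,0,4,0,0,3,0,0,0,4,0,0,5,0,0,0,4,0,0,5,0,0,0,4,0,0,5,0,0,0,4])

```text
clock: 17.07
tool_pos: [0.5634, 0.3525, 0.1083]
tool_rot: [-0.002, 0.45, 0.893, -0.002]
wrist_force: [0.0, -0.1, 0.6]
opening: 0.467
gripper_force: 0.0
```

```bash
python3 -c "
from h import *
go(.568,.3540)"
```

```text
pos [0.5634 0.3525 0.1083] yaw_y 36.49 -> tool cm [-0.15  0.46 -0.  ]
```

>>> play_rows(motion=[-0.1,0.4,0,0,0,0,4,-0.1,0.4,0,0,0,0,4,-0.1,0.4,1,0,0,0,4,-0.1,0.4,2,0,0,0,4,-0.1,0.4,2.9,0,0,0,4,-0.1,0.4,2.9,0,0,0,4,-0.1,0.4,2.9,0,0,0,4])

```text
clock: 17.65
tool_pos: [0.5675, 0.3557, 0.0806]
tool_rot: [-0.001, 0.449, 0.893, -0.001]
wrist_force: [-0.4, -0.4, -0.7]
opening: 0.468
gripper_force: 0.0
```

```bash
python3 -c "
from h import *
go(.568,.3540)"
```

```text
pos [0.5675 0.3557 0.0806] yaw_y 36.58 -> tool cm [-0.17 -0.06  0.  ]
```

>>> play_rows(motion=[-0.1,0,0.3,0,0,0,4,-0.1,0,0.3,0,0,0,3,-0.1,0,0.3,0,0,0,2,-0.1,0,0.3,0,0,0,1,-0.1,0,0.3,0,0,0,1,-0.1,0,0.3,0,0,0,1,-0.1,0,0.3,0,0,0,1])

```text
clock: 18.23
tool_pos: [0.5693, 0.3555, 0.0797]
tool_rot: [0.0, 0.449, 0.893, 0.0]
wrist_force: [0.3, -0.6, -0.1]
opening: 0.232
gripper_force: 58.7
```

>>> play_rows(motion=[0,0,-0.7,0,0,0,1,0,0,-2.5,0,0,0,1,0,0,-5,0,0,0,1,0,0,-8,0,0,0,1,0,0,-10.5,0,0,0,1,0,0,-12.8,0,0,0,1,0,0,-12.8,0,0,0,1,0,0,-12.8,0,0,0,1])

```text
clock: 18.9
tool_pos: [0.57, 0.3558, 0.2098]
tool_rot: [0.001, 0.449, 0.893, 0.002]
wrist_force: [-0.1, -0.8, -1.2]
opening: 0.23
gripper_force: 59.3
```

```bash
python3 -c "
from h import *
p,d=robot.snapshot('top'); cv2.imwrite('pics/t9.png',p)
for b in bore2(p,S): print(*b)
go(.6013,-.0798)"
```

```text
[294.41 242.12] 51.3 84 [0.615  0.0712 0.072 ]
[354.39 246.12] 22.1 71 [ 0.6013 -0.0797  0.072 ]
[295.01 299.75] 22.8 70 [0.4704 0.0718 0.072 ]
[365.54 309.07] 22.6 70 [ 0.4435 -0.1025  0.072 ]
pos [0.569  0.3553 0.2072] yaw_y 36.58 -> tool cm [-36.86 -23.33  -0.  ]
```

>>> play_rows(motion=[-1.5,-1,0,0,0,0,1,-4.3,-2.7,0,0,0,0,1,-7.5,-4.7,0,0,0,0,1,-10.7,-6.8,0,0,0,0,1,-13.9,-8.8,0,0,0,0,1,-17.1,-10.8,0,0,0,0,1,-20.3,-12.8,0,0,0,0,1,-23.5,-14.8,0,0,0,0,1])

```text
clock: 19.62
tool_pos: [0.5887, 0.0767, 0.2044]
tool_rot: [-0.002, 0.449, 0.893, -0.001]
wrist_force: [1.4, -0.1, 0.0]
opening: 0.234
gripper_force: 59.3
```

>>> play_rows(motion=[-3.2,-2,0,0,0,0,1,-6.4,-4,0,0,0,0,1,-9.5,-6,0,0,0,0,1,-12,-7.6,1,0,0,0,1,-13.4,-8.5,3,0,0,0,1,-13.4,-8.5,5,0,0,0,1,-13.4,-8.5,5,0,0,0,1,-13.4,-8.5,5,0,0,0,1])

```text
clock: 20.28
tool_pos: [0.5996, -0.0794, 0.1536]
tool_rot: [-0.003, 0.45, 0.893, -0.001]
wrist_force: [0.3, 0.3, -0.1]
opening: 0.229
gripper_force: 59.3
```

```bash
python3 -c "
from h import *
go(.6013,-.0798)"
```

```text
pos [ 0.5996 -0.0794  0.1536] yaw_y 36.55 -> tool cm [-0.13  0.11 -0.  ]
```

>>> play_rows(motion=[-0.1,0,0,0,0,0,1,-0.1,0,0,0,0,0,1,-0.1,0,0,0,0,0,1])

```text
clock: 20.53
tool_pos: [0.6033, -0.0802, 0.1588]
tool_rot: [0.001, 0.449, 0.894, 0.0]
wrist_force: [0.2, -0.7, -1.5]
opening: 0.232
gripper_force: 59.3
```

```bash
python3 -c "
from h import *
q,d=robot.snapshot('side'); cv2.imwrite('pics/s10.png',q)
go(.6013,-.0798);print(proj('side',[.6013,-.0798,.072]))
u,v=np.round(proj('side',[.6013,-.0798,.08])).astype(int); cv2.imwrite('pics/c10.png',cv2.resize(q[v-50:v+30,u-50:u+50],(600,480),interpolation=2))"
```

```text
pos [ 0.6033 -0.0802  0.1588] yaw_y 36.63 -> tool cm [ 0.15 -0.13 -0.  ]
[311.54013753 242.60649187]
```

View pics/c10.png

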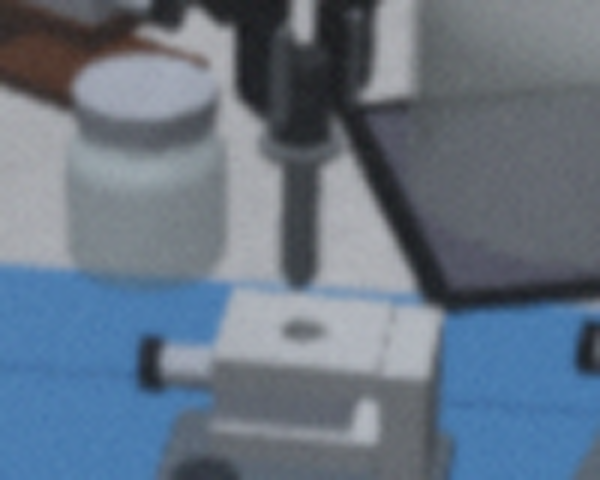

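The pin hangs upright over the near-right-back knuckle's bore: foot at (300,280) and mouth at (303,330) in the crop.

>>> play_rows(motion=[0.1,-0.1,0.4,0,0,0,1,0.1,-0.1,0.8,0,0,0,1,0.1,-0.1,1.2,0,0,0,1,0.1,-0.1,1.4,0,0,0,1,0.1,-0.1,1.4,0,0,0,1,0.1,-0.1,1.4,0,0,0,1])

```text
clock: 21.08
tool_pos: [0.6009, -0.0804, 0.1429]
tool_rot: [-0.0, 0.45, 0.893, -0.0]
wrist_force: [-0.4, 0.5, -0.7]
opening: 0.234
gripper_force: 59.3
```

```bash
python3 -c "
from h import *
go(.6013,-.0798)"
```

```text
pos [ 0.6009 -0.0804  0.1429] yaw_y 36.57 -> tool cm [ 0.02  0.07 -0.  ]
```

>>> play_rows(motion=[0,0,0.3,0,0,0,1,0,0,0.6,0,0,0,1,0,0,0.9,0,0,0,1,0,0,1.2,0,0,0,1,0,0,1.4,0,0,0,1,0,0,1.4,0,0,0,1])

```text
clock: 21.58
tool_pos: [0.6008, -0.0799, 0.1285]
tool_rot: [-0.001, 0.449, 0.893, 0.0]
wrist_force: [0.3, 2.2, -2.7]
opening: 0.234
gripper_force: 59.2
```

In the bore. Continuing to seat, with the target at TCP z ≈ 0.087.

>>> play_rows(motion=[0,0,0.5,0,0,0,1,0,0,1,0,0,0,1,0,0,1.5,0,0,0,1,0,0,2,0,0,0,1,0,0,2.5,0,0,0,1,0,0,3,0,0,0,1,0,0,3.5,0,0,0,1,0,0,3.8,0,0,0,1])

```text
clock: 22.25
tool_pos: [0.6009, -0.0799, 0.0905]
tool_rot: [-0.0, 0.449, 0.893, 0.0]
wrist_force: [0.4, 5.9, 2.2]
opening: 0.234
gripper_force: 59.5
```

>>> play_rows(motion=[0,0,0.15,0,0,0,1,0,0,0.3,0,0,0,1,0,0,0.4,0,0,0,1,0,0,0.5,0,0,0,1,0,0,0.6,0,0,0,1,0,0,0.6,0,0,0,1])

```text
clock: 22.75
tool_pos: [0.6011, -0.0798, 0.0868]
tool_rot: [-0.001, 0.449, 0.893, 0.0]
wrist_force: [-4.5, 7.5, 9.6]
opening: 0.232
gripper_force: 60.6
```

>>> play_rows(motion=[0,0,-0.2,0,0,0,2.5,0,0,-0.2,0,0,0,4,0,0,-0.2,0,0,0,4,0,0,-1.5,0,0,0,4,0,0,-4,0,0,0,4,0,0,-6.5,0,0,0,4,0,0,-8,0,0,0,4,0,0,-8,0,0,0,4])

```text
clock: 23.42
tool_pos: [0.6038, -0.0816, 0.171]
tool_rot: [0.004, 0.45, 0.893, 0.001]
wrist_force: [1.1, -0.4, 0.3]
opening: 0.472
gripper_force: 0.0
```

```bash
python3 -c "
from h import *
q,d=robot.snapshot('side'); C=cloud('side',d); u,v=np.round(proj('side',[.6013,-.0798,.108])).astype(int); print(C[v+1:v+5,u])
p,_=robot.snapshot('top')
for s in pins(p,[(178.1,286.1),(201.4,289.5)],th=55): print(*s)
go(.5005,.3035)"
```

```text
[[ 0.60083435 -0.08054443  0.10533448]
 [ 0.60004105 -0.07409248  0.10659022]
 [ 0.5998169  -0.07246399  0.10510048]
 [ 0.59967993 -0.07157471  0.10318638]]
[178.18434715 286.11767769] [11.06766033  8.01193047] [0.50921568 0.36305192 0.085     ]
[201.44112587 289.46827126] [10.58821964  7.74600649] [0.49989015 0.30375659 0.085     ]
pos [ 0.6014 -0.0809  0.1661] yaw_y 36.57 -> tool cm [36.88 14.79 -0.05]
```

>>> play_rows(motion=[2,0.8,0,0,0,0,4,5.5,2.2,0,0,0,0,4,9.2,3.7,0,0,0,0,4,12.9,5.2,0,0,0,0,4,16.6,6.7,0,0,0,0,4,20.3,8.1,0,0,0,0,4,24,9.6,0,0,0,0,4,27.7,11.1,0,0,0,0,4])

```text
clock: 24.18
tool_pos: [0.5231, 0.2093, 0.163]
tool_rot: [-0.001, 0.45, 0.893, -0.001]
wrist_force: [0.3, 0.1, -0.6]
opening: 0.469
gripper_force: 0.0
```

>>> play_rows(motion=[3.5,1.4,0,0,0,0,4,6.5,2.6,0,0,0,0,4,9.2,3.7,0,0,0,0,4,9.2,3.7,2,0,0,0,4,9.2,3.7,4,0,0,0,4,9.2,3.7,5,0,0,0,4,9.2,3.7,5,0,0,0,4,9.2,3.7,5,0,0,0,4])

```text
clock: 24.85
tool_pos: [0.4991, 0.3033, 0.1136]
tool_rot: [-0.001, 0.45, 0.893, -0.001]
wrist_force: [0.6, -0.2, 1.6]
opening: 0.473
gripper_force: 0.0
```

```bash
python3 -c "
from h import *
go(.500,.3035)"
```

```text
pos [0.4991 0.3033 0.1136] yaw_y 36.55 -> tool cm [-0.03  0.08 -0.  ]
```

>>> play_rows(motion=[0,0,0,0,0,0,4,0,0,1,0,0,0,4,0,0,2.3,0,0,0,4,0,0,3.4,0,0,0,4,0,0,3.4,0,0,0,4,0,0,3.4,0,0,0,4,0,0,3.4,0,0,0,4])

```text
clock: 25.43
tool_pos: [0.5, 0.304, 0.0811]
tool_rot: [-0.0, 0.45, 0.893, -0.0]
wrist_force: [0.2, -0.8, 0.2]
opening: 0.467
gripper_force: 0.0
```

```bash
python3 -c "
from h import *
go(.500,.3035)"
```

```text
pos [0.5    0.304  0.0811] yaw_y 36.57 -> tool cm [-0.04 -0.03  0.  ]
```

>>> play_rows(motion=[0,0,0.2,0,0,0,3,0,0,0.2,0,0,0,2,0,0,0.2,0,0,0,1,0,0,0.2,0,0,0,1,0,0,0.2,0,0,0,1,0,0,0.2,0,0,0,1,0,0,0.2,0,0,0,1])

```text
clock: 26.02
tool_pos: [0.5004, 0.3042, 0.0798]
tool_rot: [0.0, 0.45, 0.893, 0.0]
wrist_force: [-0.2, 0.1, 2.6]
opening: 0.234
gripper_force: 58.8
```

>>> play_rows(motion=[0,0,-0.7,0,0,0,1,0,0,-2.5,0,0,0,1,0,0,-5,0,0,0,1,0,0,-8,0,0,0,1,0,0,-10.5,0,0,0,1,0,0,-12,0,0,0,1,0,0,-12,0,0,0,1,0,0,-12,0,0,0,1])

```text
clock: 26.68
tool_pos: [0.5002, 0.3041, 0.1999]
tool_rot: [0.0, 0.45, 0.893, 0.001]
wrist_force: [-0.2, 0.8, -1.0]
opening: 0.235
gripper_force: 59.5
```

```bash
python3 -c "
from h import *
p,d=robot.snapshot('top'); cv2.imwrite('pics/t11.png',p)
for b in bore2(p,S[2:]): print(*b)
go(.4704,.0718)"
```

```text
[295.02 299.76] 22.6 70 [0.4704 0.0718 0.072 ]
[365.54 309.07] 22.6 69 [ 0.4435 -0.1025  0.072 ]
pos [0.4994 0.3038 0.1982] yaw_y 36.58 -> tool cm [-16.9  -16.16   0.02]
```

>>> play_rows(motion=[-1.3,-1.3,0,0,0,0,1,-3.8,-3.6,0,0,0,0,1,-6.6,-6.3,0,0,0,0,1,-9.4,-9,0,0,0,0,1,-12.2,-11.7,0,0,0,0,1,-15,-14.3,0,0,0,0,1,-16.9,-16.2,0.5,0,0,0,1,-16.9,-16.2,3,0,0,0,1])

```text
clock: 27.4
tool_pos: [0.4718, 0.0679, 0.1711]
tool_rot: [0.003, 0.452, 0.892, 0.0]
wrist_force: [0.9, 0.4, 0.2]
opening: 0.231
gripper_force: 59.6
```

>>> play_rows(motion=[0,0,1.2,0,0,0,1,0,0,1.8,0,0,0,1,0,0,1.8,0,0,0,1,0,0,1.8,0,0,0,1,0,0,1.8,0,0,0,1])

```text
clock: 27.82
tool_pos: [0.4711, 0.0725, 0.1519]
tool_rot: [0.0, 0.449, 0.894, 0.0]
wrist_force: [1.1, -1.3, -1.0]
opening: 0.229
gripper_force: 59.6
```

```bash
python3 -c "
from h import *
go(.4704,.0718)"
```

```text
pos [0.4711 0.0725 0.1519] yaw_y 36.66 -> tool cm [-0.02 -0.1  -0.  ]
```

>>> play_rows(motion=[0,-0.1,0.4,0,0,0,1,0,-0.1,0.8,0,0,0,1,0,-0.1,1,0,0,0,1,0,-0.1,1.3,0,0,0,1,0,-0.1,1.6,0,0,0,1,0,-0.1,1.9,0,0,0,1,0,-0.1,2.2,0,0,0,1,0,-0.1,2.2,0,0,0,1])

```text
clock: 28.48
tool_pos: [0.4696, 0.0713, 0.1285]
tool_rot: [-0.0, 0.45, 0.893, -0.0]
wrist_force: [0.5, 1.2, -1.4]
opening: 0.233
gripper_force: 59.5
```

>>> play_rows(motion=[0,0,0.5,0,0,0,1,0,0,1,0,0,0,1,0,0,1.5,0,0,0,1,0,0,2,0,0,0,1,0,0,2.5,0,0,0,1,0,0,3,0,0,0,1,0,0,3.5,0,0,0,1,0,0,3.8,0,0,0,1])

```text
clock: 29.15
tool_pos: [0.4697, 0.0712, 0.0905]
tool_rot: [-0.0, 0.45, 0.893, -0.0]
wrist_force: [0.6, 0.1, -1.2]
opening: 0.229
gripper_force: 59.5
```

>>> play_rows(motion=[0,0,0.15,0,0,0,1,0,0,0.3,0,0,0,1,0,0,0.4,0,0,0,1,0,0,0.5,0,0,0,1,0,0,0.6,0,0,0,1,0,0,0.6,0,0,0,1])

```text
clock: 29.65
tool_pos: [0.4701, 0.0712, 0.0869]
tool_rot: [-0.0, 0.449, 0.893, -0.0]
wrist_force: [-4.9, -0.6, 7.0]
opening: 0.237
gripper_force: 60.4
```

Seated. On to the last pin.

>>> play_rows(motion=[0,0,-0.2,0,0,0,2.5,0,0,-0.2,0,0,0,4,0,0,-0.2,0,0,0,4,0,0,-1.5,0,0,0,4,0,0,-4,0,0,0,4,0,0,-6.5,0,0,0,4,0,0,-8,0,0,0,4,0,0,-8,0,0,0,4])

```text
clock: 30.32
tool_pos: [0.4724, 0.0712, 0.1695]
tool_rot: [0.003, 0.449, 0.893, 0.002]
wrist_force: [1.0, -0.5, 0.7]
opening: 0.47
gripper_force: 0.0
```

```bash
python3 -c "
from h import *
q,d=robot.snapshot('side'); C=cloud('side',d); u,v=np.round(proj('side',[.4704,.0718,.108])).astype(int); print(C[v+1:v+4,u])
go(.5091,.3628)"
```

```text
[[0.47072172 0.07051134 0.10587484]
 [0.47056625 0.07108995 0.10405089]
 [0.47062499 0.07820335 0.10673526]]
pos [0.4712 0.0712 0.1672] yaw_y 36.58 -> tool cm [2.116e+01 2.042e+01 2.000e-02]
```

>>> play_rows(motion=[1.5,1.4,0,0,0,0,4,4,3.9,0,0,0,0,4,6.7,6.5,0,0,0,0,4,9.4,9.1,0,0,0,0,4,12.1,11.7,0,0,0,0,4,14.8,14.3,0,0,0,0,4,17.5,16.9,0,0,0,0,4,20,19.4,0,0,0,0,4])

```text
clock: 31.03
tool_pos: [0.5052, 0.349, 0.1625]
tool_rot: [-0.001, 0.449, 0.893, -0.001]
wrist_force: [0.3, -0.1, -0.2]
opening: 0.471
gripper_force: 0.0
```

>>> play_rows(motion=[1.2,1.1,0,0,0,0,4,1.2,1.1,1.5,0,0,0,4,1.2,1.1,4,0,0,0,4,1.2,1.1,5,0,0,0,4,1.2,1.1,5,0,0,0,4,1.2,1.1,5,0,0,0,4])

```text
clock: 31.53
tool_pos: [0.507, 0.3628, 0.1132]
tool_rot: [-0.001, 0.45, 0.893, -0.002]
wrist_force: [0.1, -0.4, 0.1]
opening: 0.469
gripper_force: 0.0
```

```bash
python3 -c "
from h import *
go(.5091,.3628)"
```

```text
pos [0.507  0.3628 0.1132] yaw_y 36.56 -> tool cm [-0.12  0.17 -0.  ]
```

>>> play_rows(motion=[-0.1,0.1,0,0,0,0,4,-0.1,0.1,1,0,0,0,4,-0.1,0.1,2.3,0,0,0,4,-0.1,0.1,3.4,0,0,0,4,-0.1,0.1,3.5,0,0,0,4,-0.1,0.1,3.5,0,0,0,4,-0.1,0.1,3.5,0,0,0,4])

```text
clock: 32.12
tool_pos: [0.5094, 0.3633, 0.08]
tool_rot: [-0.0, 0.45, 0.893, -0.0]
wrist_force: [0.0, -0.1, -0.2]
opening: 0.468
gripper_force: 0.0
```

```bash
python3 -c "
from h import *
go(.5091,.3628)"
```

```text
pos [0.5094 0.3633 0.08  ] yaw_y 36.57 -> tool cm [-0.02 -0.06  0.  ]
```

>>> play_rows(motion=[0,0,0.1,0,0,0,3,0,0,0.1,0,0,0,2,0,0,0.1,0,0,0,1,0,0,0.1,0,0,0,1,0,0,0.1,0,0,0,1,0,0,0.1,0,0,0,1,0,0,0.1,0,0,0,1])

```text
clock: 32.7
tool_pos: [0.51, 0.3637, 0.0801]
tool_rot: [0.0, 0.45, 0.893, 0.001]
wrist_force: [-0.3, 0.5, 3.4]
opening: 0.23
gripper_force: 58.8
```

>>> play_rows(motion=[0,0,-0.7,0,0,0,1,0,0,-2.5,0,0,0,1,0,0,-5,0,0,0,1,0,0,-8,0,0,0,1,0,0,-10.5,0,0,0,1,0,0,-12,0,0,0,1,0,0,-12,0,0,0,1,0,0,-12,0,0,0,1])

```text
clock: 33.37
tool_pos: [0.5096, 0.3635, 0.1994]
tool_rot: [0.0, 0.449, 0.893, 0.0]
wrist_force: [-0.0, 0.2, -1.4]
opening: 0.23
gripper_force: 59.6
```

```bash
python3 -c "
from h import *
p,d=robot.snapshot('top'); cv2.imwrite('pics/t12.png',p)
for b in bore2(p,S): print(*b)
go(.4435,-.1025)"
```

```text
[294.41 242.12] 51.2 82 [0.615  0.0712 0.072 ]
[355.07 245.6 ] 50.3 80 [ 0.6025 -0.0815  0.072 ]
[295.38 299.97] 52.2 84 [0.4698 0.0709 0.072 ]
[365.54 309.07] 22.8 69 [ 0.4435 -0.1025  0.072 ]
pos [0.5088 0.363  0.1976] yaw_y 36.57 -> tool cm [-33.49 -32.98   0.07]
```

>>> play_rows(motion=[-1.2,-1.2,-0.5,0,0,0,1,-3.4,-3.3,-0.5,0,0,0,1,-6,-5.9,-0.5,0,0,0,1,-8.6,-8.5,-0.5,0,0,0,1,-11.2,-11,-0.5,0,0,0,1,-13.8,-13.6,-0.5,0,0,0,1,-16.4,-16.2,-0.5,0,0,0,1,-19,-18.7,-0.5,0,0,0,1])

```text
clock: 34.08
tool_pos: [0.4704, 0.0978, 0.2012]
tool_rot: [-0.002, 0.449, 0.893, -0.001]
wrist_force: [1.5, -0.8, -0.8]
opening: 0.229
gripper_force: 59.5
```

>>> play_rows(motion=[-2.6,-2.6,0,0,0,0,1,-5.2,-5.1,0,0,0,0,1,-7.8,-7.7,0,0,0,0,1,-10.4,-10.2,0,0,0,0,1,-12.8,-12.6,0,0,0,0,1,-14.5,-14.3,0.5,0,0,0,1,-14.5,-14.3,3,0,0,0,1,-14.5,-14.3,5,0,0,0,1])

```text
clock: 34.75
tool_pos: [0.4428, -0.1034, 0.1515]
tool_rot: [-0.001, 0.451, 0.893, -0.0]
wrist_force: [-0.3, 0.9, -1.1]
opening: 0.233
gripper_force: 59.6
```

>>> play_rows(motion=[0,0,0,0,0,0,1,0,0,0,0,0,0,1,0,0,0,0,0,0,1,0,0,0,0,0,0,1])

```text
clock: 35.08
tool_pos: [0.4448, -0.1022, 0.1553]
tool_rot: [0.001, 0.449, 0.893, 0.0]
wrist_force: [0.2, 0.5, -0.5]
opening: 0.232
gripper_force: 59.6
```

```bash
python3 -c "
from h import *
go(.4435,-.1025)
q,_=robot.snapshot('side'); u,v=np.round(proj('side',[.4435,-.1025,.08])).astype(int); cv2.imwrite('pics/c13.png',cv2.resize(q[v-50:v+30,u-50:u+50],(600,480),interpolation=2))"
```

```text
pos [ 0.4448 -0.1022  0.1553] yaw_y 36.62 -> tool cm [ 0.05 -0.13 -0.  ]
```

View pics/c13.png

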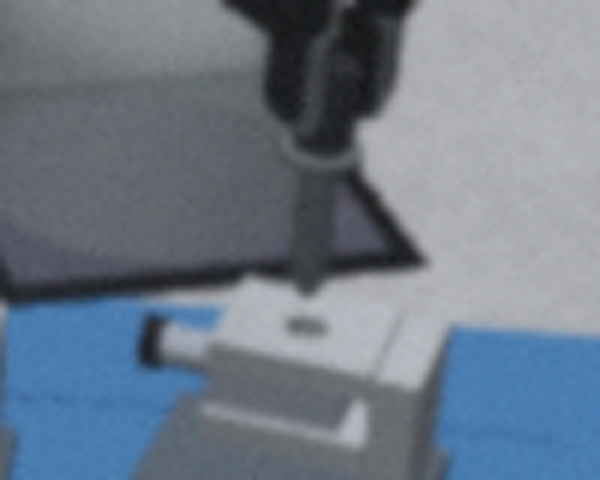

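The last pin's foot is at (307,285) in the crop, above the mouth of the near-right knuckle's bore at (306,326).

>>> play_rows(motion=[0,-0.1,0.4,0,0,0,1,0,-0.1,0.8,0,0,0,1,0,-0.1,1.2,0,0,0,1,0,-0.1,1.5,0,0,0,1,0,-0.1,1.8,0,0,0,1,0,-0.1,2.1,0,0,0,1,0,-0.1,2.4,0,0,0,1,0,-0.1,2.4,0,0,0,1])

```text
clock: 35.8
tool_pos: [0.4432, -0.1024, 0.1296]
tool_rot: [-0.0, 0.45, 0.893, 0.0]
wrist_force: [0.7, 1.2, -1.1]
opening: 0.228
gripper_force: 59.5
```

>>> play_rows(motion=[0,0,0.5,0,0,0,1,0,0,1,0,0,0,1,0,0,1.5,0,0,0,1,0,0,2,0,0,0,1,0,0,2.5,0,0,0,1,0,0,3,0,0,0,1,0,0,3.5,0,0,0,1,0,0,3.8,0,0,0,1])

```text
clock: 36.47
tool_pos: [0.4432, -0.1025, 0.0915]
tool_rot: [-0.0, 0.45, 0.893, 0.0]
wrist_force: [1.4, 4.1, 1.7]
opening: 0.236
gripper_force: 59.8
```

>>> play_rows(motion=[0,0,0.15,0,0,0,1,0,0,0.3,0,0,0,1,0,0,0.45,0,0,0,1,0,0,0.6,0,0,0,1,0,0,0.7,0,0,0,1,0,0,0.7,0,0,0,1])

```text
clock: 36.97
tool_pos: [0.4437, -0.1026, 0.0871]
tool_rot: [-0.0, 0.449, 0.893, 0.0]
wrist_force: [-3.8, 7.3, 11.9]
opening: 0.231
gripper_force: 61.1
```

Seated. I'll release, rise well clear, then look at everything.

>>> play_rows(motion=[0,0,-0.3,0,0,0,2.5,0,0,-0.3,0,0,0,4,0,0,-0.3,0,0,0,4,0,0,-2,0,0,0,4,0,0,-5,0,0,0,4,0,0,-9,0,0,0,4,0,0,-12.5,0,0,0,4,0,0,-14,0,0,0,6])

```text
clock: 37.63
tool_pos: [0.4451, -0.1042, 0.2307]
tool_rot: [0.004, 0.45, 0.893, -0.0]
wrist_force: [-0.1, -0.5, 0.6]
opening: 0.597
gripper_force: 0.0
```

```bash
python3 -c "
from h import *
q,d=robot.snapshot('side'); C=cloud('side',d)
for x in ([.6134,.0715],[.6013,-.0798],[.4704,.0718],[.4435,-.1025]):
  u,v=np.round(proj('side',x+[.108])).astype(int); print(C[v+1:v+4,u,2])
p,_=robot.snapshot('top'); cv2.imwrite('pics/t14.png',p)
# knob px in t14
g=cv2.cvtColor(p,6); u,v=np.round(proj('top',[.507,-.3365,.153])).astype(int); print(u,v)
cv2.imwrite('pics/c14.png',np.vstack([cv2.resize(p[215:345,250:510],(600,300),interpolation=2),cv2.resize(q[160:330,250:590],(600,300))]))
go(.507,-.337)"
```

```text
[0.10637622 0.10635448 0.10574975]
[0.10598876 0.10550264 0.10530472]
[0.10636484 0.10780352 0.10526559]
[0.1035369  0.10615531 0.10591879]
468 279
pos [ 0.4452 -0.1042  0.2296] yaw_y 36.56 -> tool cm [-22.38  -8.9    0.14]
```

View pics/c14.png

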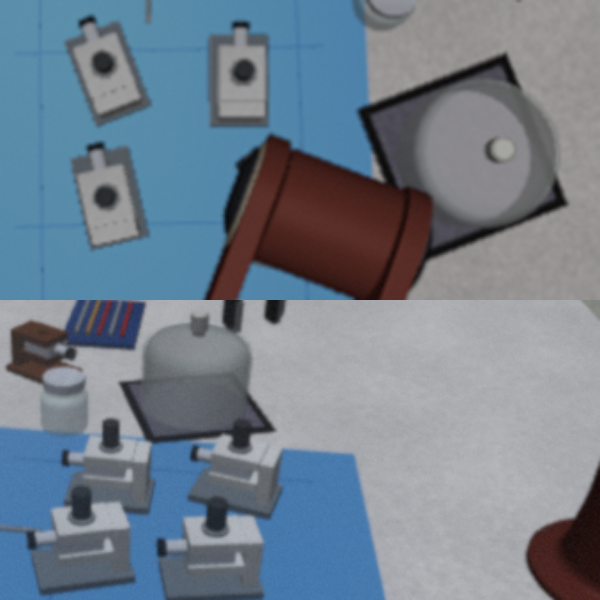

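All four pins are seated at the same height and the knuckles are standing. The cover stands on the pad with its knob at (467,280).

>>> play_rows(motion=[-2.5,-1,0,0,0,0,6,-6,-2.4,0,0,0,0,6,-9.6,-3.8,0,0,0,0,6,-13.2,-5.2,0,0,0,0,6,-16.8,-6.7,0,0,0,0,6,-20.2,-8,0,0,0,0,6,-22.4,-8.9,0,0,0,0,6,-22.4,-8.9,3,0,0,0,6])

```text
clock: 38.4
tool_pos: [0.5076, -0.3424, 0.1993]
tool_rot: [0.005, 0.451, 0.892, -0.002]
wrist_force: [0.9, -0.3, 2.2]
opening: 0.704
gripper_force: 0.0
```

>>> play_rows(motion=[0,0,1,0,0,0,6,0,0,1.5,0,0,0,6,0,0,1.5,0,0,0,6,0,0,1.5,0,0,0,6])

```text
clock: 38.73
tool_pos: [0.5051, -0.3349, 0.1798]
tool_rot: [-0.001, 0.449, 0.893, 0.0]
wrist_force: [-0.5, 0.8, 0.9]
opening: 0.704
gripper_force: 0.0
```

```bash
python3 -c "
from h import *
go(.507,-.337)
q,d=robot.snapshot('side'); C=cloud('side',d);u,v=np.round(proj('side',[.507,-.337,.142])).astype(int);print(u,v,C[v,u-8:u+9:2])"
```

```text
pos [ 0.5051 -0.3349  0.1798] yaw_y 36.63 -> tool cm [-0.29  0.03 -0.  ]
362 169 [[ 0.53669119 -0.68277146 -0.00131581]
 [ 0.53027892 -0.68683868 -0.0025584 ]
 [ 0.51701215 -0.3353383   0.1425431 ]
 [ 0.51186311 -0.32470277  0.14724962]
 [ 0.50689966 -0.32248138  0.1484918 ]
 [ 0.5020125  -0.32866424  0.14628097]
 [ 0.49705783 -0.3249065   0.1481535 ]
 [ 0.49210189 -0.33711808  0.14347431]
 [ 0.48469405 -0.6993845  -0.00466547]]
```

>>> play_rows(motion=[-0.1,0,0.5,0,0,0,6,-0.1,0,2,0,0,0,6,-0.1,0,3.8,0,0,0,6,-0.1,0,5,0,0,0,6,-0.1,0,5.2,0,0,0,6,-0.1,0,5.2,0,0,0,6,-0.1,0,5.2,0,0,0,6])

```text
clock: 39.37
tool_pos: [0.5064, -0.3368, 0.1292]
tool_rot: [0.001, 0.449, 0.893, -0.0]
wrist_force: [-0.8, -0.3, 0.5]
opening: 0.706
gripper_force: 0.0
```

```bash
python3 -c "
from h import *
go(.507,-.337)"
```

```text
pos [ 0.5064 -0.3368  0.1292] yaw_y 36.59 -> tool cm [-0.05  0.04  0.  ]
```

>>> play_rows(motion=[0,0,0.3,0,0,0,5,0,0,0.3,0,0,0,3,0,0,0.3,0,0,0,1,0,0,0.3,0,0,0,1,0,0,0.3,0,0,0,1,0,0,0.3,0,0,0,1,0,0,0.3,0,0,0,1,0,0,0.3,0,0,0,1], grip_force=50)

```text
clock: 40.03
tool_pos: [0.5063, -0.3368, 0.126]
tool_rot: [0.001, 0.45, 0.893, -0.0]
wrist_force: [-0.4, 0.3, 2.8]
opening: 0.286
gripper_force: 49.0
```

>>> play_rows(motion=[0,0,-0.5,0,0,0,1,0,0,-2,0,0,0,1,0,0,-4,0,0,0,1,0,0,-6.5,0,0,0,1,0,0,-9,0,0,0,1,0,0,-11.5,0,0,0,1,0,0,-13,0,0,0,1,0,0,-13.5,0,0,0,1])

```text
clock: 40.7
tool_pos: [0.5067, -0.3373, 0.2633]
tool_rot: [0.002, 0.45, 0.893, -0.001]
wrist_force: [1.7, 0.5, -1.7]
opening: 0.285
gripper_force: 49.4
```

```bash
python3 -c "
from h import *
s=robot.sense();print(s['tool_pos'],s['wrist_force']);go(.5342,.3285)"
```

```text
[ 0.50669533 -0.33729364  0.26331058] [ 1.67973731  0.49375156 -1.74929965]
pos [ 0.5067 -0.3373  0.2633] yaw_y 36.57 -> tool cm [51.83 41.88 -0.18]
```

>>> play_rows(motion=[1.2,1,0,0,0,0,1,3.2,2.6,0,0,0,0,1,5.7,4.6,0,0,0,0,1,8.3,6.7,0,0,0,0,1,10.9,8.8,0,0,0,0,1,13.5,10.9,0,0,0,0,1,16.1,13,0,0,0,0,1,18.7,15.1,0,0,0,0,1])

```text
clock: 41.37
tool_pos: [0.5143, -0.0939, 0.2575]
tool_rot: [-0.002, 0.45, 0.893, -0.0]
wrist_force: [-0.7, -0.2, -2.2]
opening: 0.283
gripper_force: 49.4
```

>>> play_rows(motion=[2.6,2.1,0,0,0,0,1,5.2,4.2,0,0,0,0,1,7.8,6.3,0,0,0,0,1,10.4,8.4,0,0,0,0,1,13,10.5,0,0,0,0,1,15.6,12.6,0,0,0,0,1,18.2,14.7,0,0,0,0,1,20.8,16.8,0,0,0,0,1])

```text
clock: 42.03
tool_pos: [0.5249, 0.1727, 0.2575]
tool_rot: [-0.002, 0.449, 0.893, -0.001]
wrist_force: [1.4, 0.0, -1.7]
opening: 0.284
gripper_force: 49.4
```

>>> play_rows(motion=[2.6,2.1,0,0,0,0,1,5.2,4.2,0,0,0,0,1,7.8,6.3,0,0,0,0,1,10,8.1,0,0,0,0,1,11.6,9.4,0,0,0,0,1,12.3,10,0,0,0,0,1,12.3,10,0,0,0,0,1,12.3,10,0,0,0,0,1])

```text
clock: 42.7
tool_pos: [0.5329, 0.3286, 0.2585]
tool_rot: [-0.001, 0.449, 0.893, -0.001]
wrist_force: [0.6, -0.7, -2.7]
opening: 0.287
gripper_force: 49.5
```

```bash
python3 -c "
from h import *
go(.5345,.3288)"
```

```text
pos [0.5329 0.3286 0.2585] yaw_y 36.61 -> tool cm [-0.08  0.14 -0.  ]
```

>>> play_rows(motion=[0,0.1,1,0,0,0,1,0,0.1,3,0,0,0,1,0,0.1,5,0,0,0,1,0,0.1,7,0,0,0,1,0,0.1,8.4,0,0,0,1,0,0.1,9,0,0,0,1,0,0.1,9,0,0,0,1,0,0.1,9,0,0,0,1])

```text
clock: 43.37
tool_pos: [0.5349, 0.3293, 0.1706]
tool_rot: [0.0, 0.45, 0.893, 0.0]
wrist_force: [0.3, -0.9, -1.7]
opening: 0.29
gripper_force: 49.4
```

```bash
python3 -c "
from h import *
go(.5345,.3288)"
```

```text
pos [0.5349 0.3293 0.1706] yaw_y 36.54 -> tool cm [-0.02 -0.06 -0.  ]
```

>>> play_rows(motion=[0,0,0.5,0,0,0,1,0,0,1,0,0,0,1,0,0,1.6,0,0,0,1,0,0,2.2,0,0,0,1,0,0,2.8,0,0,0,1,0,0,3.3,0,0,0,1,0,0,3.5,0,0,0,1,0,0,3.5,0,0,0,1])

```text
clock: 44.03
tool_pos: [0.534, 0.3295, 0.1341]
tool_rot: [-0.001, 0.449, 0.893, -0.001]
wrist_force: [0.4, -0.1, -2.7]
opening: 0.287
gripper_force: 49.4
```

>>> play_rows(motion=[0,0,0.15,0,0,0,1,0,0,0.3,0,0,0,1,0,0,0.4,0,0,0,1,0,0,0.5,0,0,0,1,0,0,0.5,0,0,0,1])

```text
clock: 44.45
tool_pos: [0.5352, 0.3301, 0.132]
tool_rot: [0.0, 0.45, 0.893, 0.001]
wrist_force: [-1.9, -0.9, 4.3]
opening: 0.288
gripper_force: 50.3
```

Seated on the plate at z = 0.132, as expected. I'll release, rise and look.

>>> play_rows(motion=[0,0,-0.2,0,0,0,2.8,0,0,-0.2,0,0,0,4,0,0,-0.2,0,0,0,6,0,0,-0.2,0,0,0,6,0,0,-2,0,0,0,6,0,0,-5,0,0,0,6,0,0,-9,0,0,0,6,0,0,-12,0,0,0,6])

```text
clock: 45.12
tool_pos: [0.5347, 0.3297, 0.2525]
tool_rot: [0.0, 0.45, 0.893, 0.0]
wrist_force: [0.5, 0.4, 0.9]
opening: 0.7
gripper_force: 0.0
```

>>> play_rows(motion=[-3,-1,-1,0,0,0,6,-6,-4,-1,0,0,0,6,-9,-7,-1,0,0,0,6,-12,-10,-1,0,0,0,6,-14,-13,-1,0,0,0,6,-14,-15,-1,0,0,0,6,-14,-15,-1,0,0,0,6,-14,-15,-1,0,0,0,6])

```text
clock: 45.78
tool_pos: [0.4973, 0.1272, 0.2604]
tool_rot: [0.0, 0.45, 0.893, 0.0]
wrist_force: [-0.2, 0.4, -0.0]
opening: 0.7
gripper_force: 0.0
```

```bash
python3 -c "
from h import *
q,d=robot.snapshot('side'); p,_=robot.snapshot('top'); cv2.imwrite('pics/c20.png',np.hstack([cv2.resize(p[140:350,140:510],(400,300)),cv2.resize(q[160:480,160:560],(400,300))]))
cv2.imwrite('pics/c20.png',np.vstack([cv2.resize(p[190:340,140:440],(560,280)),cv2.resize(q[160:480,160:590],(430,320)).repeat(1,1) if 0 else cv2.resize(q[160:480,160:720-160+0],(560,320))]))
s=robot.sense();print(s['clock'],s['tool_pos'],s['wrist_force'])"
```

```text
45.8833 [0.49783634 0.12825802 0.26037382] [-0.41189967 -1.70298191 -0.34517222]
```

View pics/c20.png

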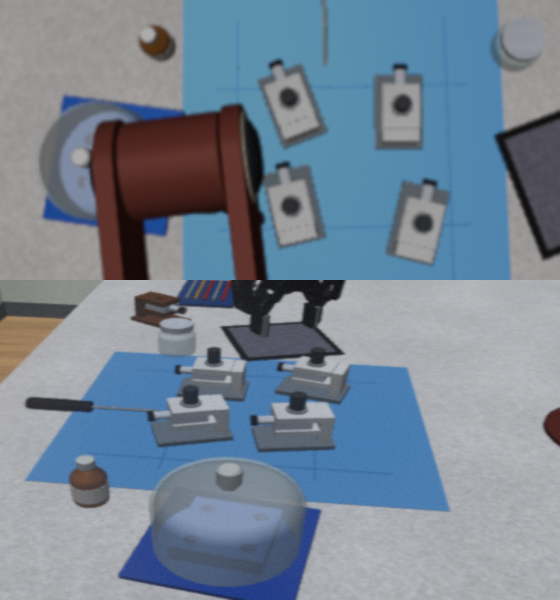

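The cover sits flat on the tray over the empty rack, and all four knuckles stand with their pins home (dark heads at (289,98), (402,104), (290,205) and (423,222) in the crop). The bottle, jar and screwdriver are where they were.

```bash
python3 -c "
from bench import robot
print(robot.job_done())"
```

```text
the job is handed in; nothing more can be done
None
```

The job is handed in: all four knuckles have a pin fully home (so no spares were left for the rack), the cover is back flat on the tray, the bottle, jar and screwdriver were left alone, and it took about 46 s on the robot's clock.

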